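# Clamp up the river-board staves and scan the job tag

### The job

Clear the finished panel out of the bench clamp onto the middle of the white drying board, lengthwise; then lay every dark purple-striped stave in the clamp, side by side along the jaws and centred on them (crank the jaw open first to make room), and turn the crank clockwise until the jaws grip the whole row firmly, the sprung jaw face pressed in by some 3 mm. With the row clamped, take the scanner and hold it steady for a good second (2 s is plenty) with the window in its red end about 10 cm from the middle of the striped job tag and roughly square to it, then lay it back lengthwise on its rubber pad. Leave the other things on the bench where they are.

Things in the scene. Friction and masses are not known exactly. Their poses are not given: they have to be found in the camera images.
- clamp: bench clamp bolted down: grey bed 140 x 370 mm, 15 mm thick; origin on the table under the middle of the open jaw gap. y is the sliding direction: a fixed green jaw at +y, a sliding one from -y, beyond it a green gearbox (90 x 80 mm, 80 mm high, centre at y = -185 mm) with the crank on top. x runs along the jaws, which are 140 mm long and rise 38 mm above the bed
- fixed_jaw: the fixed jaw; origin at the middle of its steel face's lower edge, on the bed (clamp y = +100 mm); axes as the clamp's
- jaw: the sliding jaw, 35 mm thick with its face: a steel plate on stiff springs, which gives up to 5 mm (5 N at first, 5 N more for each mm). Origin at the middle of the unpressed face's lower edge, on the bed (clamp y = -100 mm fully open); axes as the clamp's; it slides to +y
- crank (a joint): angle of the crank, rad: 0 fully open, grows clockwise seen from above; each rad closes the jaw by 8 mm (stop at 20). The crank stays where it is left and holds the jaw; it takes about 6 N at the knob to turn, more when clamping
- crank_axis (a point): point on the crank's upright axis, on the gearbox, at the height to grip the knob (125 mm)
- crank_knob (a point): middle of the red upright crank knob, 24 mm thick, 50 mm tall (96 to 146 mm high), free to spin on its pin, 55 mm from the crank's axis; the steel crank arm runs just below it, 95 mm high
- stave1: dark walnut stave with a purple resin stripe, 130 x 32 x 32 mm, about 0.13 kg, lying on the table; origin at its centre, x along its length; absent in some runs
- stave2: dark walnut stave with a purple resin stripe, 130 x 32 x 32 mm, about 0.13 kg, lying on the table; origin at its centre, x along its length; absent in some runs
- stave3: dark walnut stave with a purple resin stripe, 130 x 32 x 32 mm, about 0.13 kg, lying on the table; origin at its centre, x along its length; absent in some runs
- stave4: dark walnut stave with a purple resin stripe, 130 x 32 x 32 mm, about 0.13 kg, lying on the table; origin at its centre, x along its length; absent in some runs
- panel: finished panel, lighter walnut with two purple resin lines, 130 x 60 x 28 mm, 0.2 kg, at first lying loose in the clamp; origin at its centre, x along its length, z up
- rack: white drying board with a red line along each long edge, 170 x 110 mm, 8 mm thick, fixed; origin on the table under its centre, x along its length
- scanner: hand scanner, a yellow and black bar 140 x 34 x 34 mm, 0.22 kg; origin at the centre of its underside, x along its length; it looks out of its red-collared end, whose face is the window, towards its own -x
- scanner_mid (a point): centre of the scanner
- scanner_lens (a point): centre of its window, 70 mm from the centre at the -x end; axes as the scanner's
- pad: black rubber rest pad for the scanner with two yellow lines, 170 x 70 mm, 6 mm thick, fixed; origin on the table under its centre, x along its length
- tag: job tag, a 56 x 76 mm plate with a striped white label, on a low fixed stand (base 60 x 70 mm), leaning back; z points straight out of the label's face, away from the robot and about 45 degrees upwards
- tag_mid (a point): centre of the striped label, about 63 mm above the table
- glue: yellow glue bottle 60 mm thick, 170 mm tall; a bystander; origin at its underside or middle
- finish_can: brass-coloured can 84 mm thick, 100 mm tall; a bystander; origin at its underside or middle
- offcut: pale pine offcut 110 x 50 x 35 mm; a bystander; origin at its underside or middle
- tape: blue tape roll 90 mm wide, 30 mm high; a bystander; origin at its underside or middle

How it is judged:
By the outcome, as a careful person would: the job done as asked, in the order asked, and still so for the second after the job is handed in, with the robot touching nothing.
Of stave1, stave2, stave3, stave4 only 2 to 3 are there at a start; the rules pass over those that are not, and their reading is None.
At some moment in a run one of stave1, stave2, stave3, stave4, scanner may be knocked a few centimetres aside while the robot is not near it.
Once in a run the grip may slacken for a moment while it holds something.
It also fails if it takes over 210 s, if anything falls off the work surface, if the arm or the gripper's body presses on something with over 40 N, if the wrist force passes 120 N, or if a joint passes its speed limit or range.

### The arm

A 6-joint arm with a two-finger parallel gripper is mounted at the origin on the work surface. World frame = base frame: x ahead of the robot, y to its left, z up, the work surface at z = 0. Lengths are in m, angles in rad, forces in N, time in s.
With the tool pointing down it reaches from about 0.35 to 0.975 m from the base axis. Payload 4.9 kg.
Tool frame: the origin (TCP) lies at the very end of the fingers, on their centre line; the grasp point (between the pads) lies 19 mm behind it; z points along the fingers, y is the line along which they close (so a half turn about z gives the same grasp; the last joint's range is limited). The gripper opens to 85 mm and grips with 20 to 120 N. Pads are 22 mm wide; open, the fingers measure 114 mm over their backs; the gripper's body (76 mm by 85 mm) begins 54 mm behind the grasp point. The pads swing forward as they close: fully open they stand 13 mm farther back than shut.
Start: joints at [-1.334, 0.053, 1.613, -0, 1.476, -0.119], TCP at [0.218, -0.586, 0.199] pointing down, gripper open.
Joint ranges: [-3.01, 3.01], [-1.01, 2.22], [0.06, 2.58], [-1.02, 4.17], [0.09, 2.62], [-3.14, 3.14]. Speed limits (rad/s): [2.57, 2.57, 3.14, 3.14, 3.14, 3.14].

### API

Orientations are given as a unit quaternion [w, x, y, z].
In Python, from plant import monitor, vision, manip gives the robot as it stands. The module is installed in compiled form; this text tells all that it offers.
- The arm moves only by the tool arm_command, never from a script. Its argument "rows" is a list of rows, each a list of 3 entries, a list of its own where there are three numbers: the finger opening in mm, from 0 to 85.4, then the shift along the world's x, y, z in units of 30 cm (1.0 is 30 cm), then the turn, a rotation vector about the world's x, y, z in units of pi/2 rad (1.0 is pi/2 rad). In form: [[claw, [x, y, z], [wx, wy, wz]], ...]. A call has 1 to 12 rows; each row is the pose to reach, as a shift and turn from the pose commanded when the call began; what a row does not reach only later rows make up. A row lasts 1/12 s, in which the tool goes at most 41.7 mm and 7.16 degrees, less where a joint would pass 70% of its speed; a pose out of reach is approached as far as the arm can. A call with a number of a shift or a turn outside -1 to 1 is refused whole. A call with a gripper value outside its range is refused whole. The fingers move at their own pace and stop on an object; the grip force is fixed at half the most. Time passes only in rows, so rows that repeat a pose let the fingers close. It gives the time, the measured TCP pose, the force, the opening and the grip force at its end, in the units of the state.
- monitor.state(): the state, without advancing time (a new reading comes with each control period).
- vision.grab_frame(name): name is "scene" or "top" or "wrist"; returns a dict with "color" (400x640x3 uint8, red, green, blue), "z_map" (400x640 float32, m along the optical axis (not along the pixel's ray), 0 where there is no reading), "mtx" (3x3 intrinsics, pixels), "k1" (the pictures are not rectified: a ray, as slopes to the right and down, at radius r is drawn at 1 + k1 r^2 times it, then the intrinsics apply), "R" (3x3) and "t" (3): a world point X has camera coordinates R X + t. Camera axes: x right, y down, z forward; pixel columns grow to the right and rows downward; lengths in m; the calibration is good to about 2 mm. A picture is of the moment at which its call begins.
- manip.job_done(): hands the job in; it is judged then, once.
The state is a dict: "time": time; "joint_pos": joint angles; "joint_vel": joint speeds; "joint_efforts": joint torques, N m; "tool_pos": TCP position; "tool_rot": TCP orientation; "contact_force": force on the tool from outside, world axes, zero at the start; "ft_torque": the same for the moment, N m; "gripper_width": opening from 0.0 (shut) to 1.0 (fully open); "grasp_force": force on a finger pad.
Only numpy, scipy, OpenCV 4.12 (cv2) and the standard library are available. Lean on these libraries where they do the work, as an engineer would, in place of code of your own. Each camera call takes 0.05 s, during which the arm holds its last target. There are 200 camera calls.

## Working session

There is one attempt and no reset: what is moved stays moved. The work goes in short steps, Python scripts to look and compute and a tool call to move; the robot and the scene stay as the last step left them, time stands still between calls to the robot, and variables do not carry over. Pictures are saved under pics/ and viewed, at most 18 in all, crops included, and the job is handed in when it is done.

Besides the shell and the picture viewer there is one more tool, called after "Emit:" by a JSON object that holds its "name" and its "arguments". arm_command: Moves the arm, as the interface text tells. Shifts and turns lie within -1 to 1; 1 stands for 30 cm of shift or pi/2 rad of turn. Its arguments: {"type":"object","properties":{"rows":{"type":"array"}},"required":["rows"]}

```bash
mkdir -p pics
cat > h.py <<'E'
from plant import monitor, vision, manip
import numpy as np, cv2
def grab(n,save=None):
    f=vision.grab_frame(n)
    if save: cv2.imwrite('pics/'+save,f['color'][:,:,::-1])
    return f
def ray(f,u,v):
    K=f['mtx'];x=np.array([(u-K[0,2])/K[0,0],(v-K[1,2])/K[1,1]]);s=x.copy()
    for _ in range(20): s=x/(1+f['k1']*(s@s))
    return np.array([s[0],s[1],1.])
def onplane(f,u,v,z):
    d=f['R'].T@ray(f,u,v); c=-f['R'].T@f['t']
    return c+d*(z-c[2])/d[2]
def depthpt(f,u,v):
    z=f['z_map'][int(round(v)),int(round(u))]
    return f['R'].T@(ray(f,u,v)*z-f['t'])
def proj(f,X):
    c=f['R']@np.asarray(X)+f['t'];s=c[:2]/c[2];s=s*(1+f['k1']*(s@s))
    return f['mtx'][:2,:2]@s+f['mtx'][:2,2]
def cloud(f):
    v,u=np.mgrid[0:400,0:640]
    K=f['mtx'];x=np.stack([(u-K[0,2])/K[0,0],(v-K[1,2])/K[1,1]],-1);s=x.copy()
    for _ in range(20): s=x/(1+f['k1']*(s**2).sum(-1,keepdims=True))
    p=np.concatenate([s,np.ones((400,640,1))],-1)*f['z_map'][...,None]
    return (p-f['t'])@f['R']
E
python3 - <<'E'
from h import *
f=grab('top','top0.png');g=grab('scene','scene0.png')
for a in(f,g):print(-a['R'].T@a['t'],a['R'].round(2).tolist(),a['k1'],a['mtx'][0,0])
s=monitor.state();print(s)
E
```

```text
[ 0.42208649 -0.02807638  1.73379056] [[0.0, -1.0, -0.0], [-0.99, -0.0, -0.12], [0.12, 0.0, -0.99]] -0.1706231379899501 519.7001487482376
[1.39943163 0.12619081 1.00308466] [[-0.2, 0.98, 0.0], [0.73, 0.15, -0.67], [-0.66, -0.13, -0.74]] -0.08915911237426213 380.61546868243124
{'time': 0.1, 'joint_pos': array([-1.33402072e+00,  5.33172961e-02,  1.61417679e+00, -1.62116633e-05,
        1.47603566e+00, -1.18975586e-01]), 'joint_vel': array([ 9.76505054e-05, -2.11325580e-03, -2.50281078e-03, -1.89345697e-03,
        1.76108341e-03,  5.83094202e-04]), 'joint_efforts': array([-2.37519453e-04, -3.94906676e+01, -3.71362031e+01, -1.14212141e-04,
        3.93681752e-03, -7.24481339e-06]), 'tool_pos': array([ 0.21754187, -0.58523121,  0.19815763]), 'tool_rot': array([-9.66391871e-04,  9.84221205e-01,  1.76939768e-01, -6.50691391e-05]), 'contact_force': array([ 0.30612696,  0.56983684, -0.18005714]), 'ft_torque': array([0.01943942, 0.01667536, 0.0143239 ]), 'grasp_force': 0.0, 'gripper_width': 1.0017460454755929}
```

View pics/top0.png

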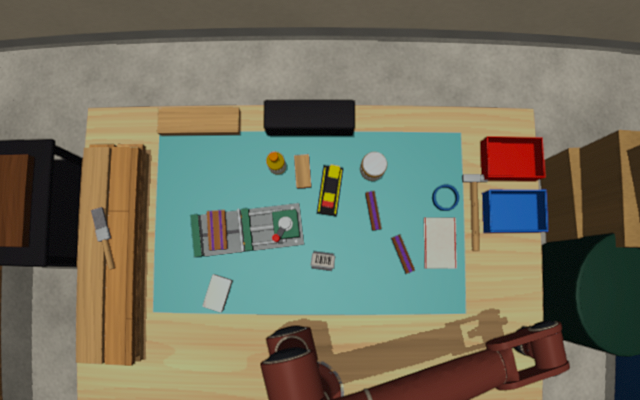

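View pics/scene0.png

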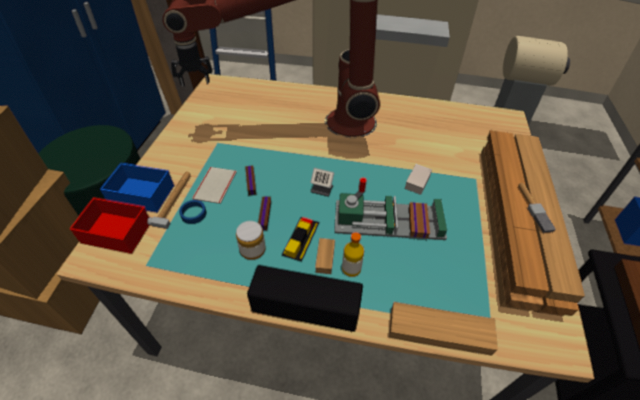

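The top view shows the clamp at about (250,230) with the panel at (217,230) and the sliding jaw at (245,230). There are two staves, at (373,210) and (403,254). The scanner is at (330,190) with its red end towards the robot, the tag at (322,260) and the board at (440,243). The scene view shows the same layout, with no third stave.

```bash
cat >> h.py <<'E'
def rects(f,mask,z,amin=30):
    """min-area rectangles of mask blobs on plane z: centre, size, yaw of long side"""
    out=[]
    cs,_=cv2.findContours(mask.astype(np.uint8),cv2.RETR_EXTERNAL,cv2.CHAIN_APPROX_NONE)
    for c in cs:
        if cv2.contourArea(c)<amin: continue
        P=np.array([onplane(f,u,v,z)[:2] for u,v in c[:,0]])
        (cx,cy),(w,h),a=cv2.minAreaRect((P*1000).astype(np.float32))
        if w<h: w,h,a=h,w,a+90
        out.append((round(cx),round(cy),round(w),round(h),round((a+90)%180-90,1),c[:,0].mean(0).round().tolist()))
    return out
def hsv(f): return cv2.cvtColor(f['color'],cv2.COLOR_RGB2HSV)
E
python3 - <<'E'
from h import *
f=grab('top');C=cloud(f);H=hsv(f)
im=cv2.resize(f['color'][120:320,150:470,::-1],(800,500),interpolation=cv2.INTER_CUBIC);cv2.imwrite('pics/top1.png',im)
mat=(H[...,0]>80)&(H[...,0]<97)&(H[...,1]>60)
roi=np.zeros((400,640),bool);roi[135:312,157:462]=1
m=(C[...,2]>0.004)&roi
print('table z',np.median(C[...,2][mat&roi]))
for r in rects(f,roi&~mat,0.02): print(r)
print('purple')
pur=(H[...,0]>125)&(H[...,0]<165)&(H[...,1]>60)&roi
for r in rects(f,pur,0.032,8): print(r)
for u,v in[(373,210),(403,254),(217,230),(440,243),(330,190),(322,262),(197,232),(245,228),(230,230),(277,238),(290,226),(218,293)]:
  print((u,v),C[v,u].round(3),H[v,u])
E
```

```text
table z 0.0006058792726613346
(327, 303, 114, 72, -17.2, [217.0, 293.0])
(436, -45, 79, 57, 82.0, [323.0, 261.0])
(458, -310, 132, 34, 22.2, [403.0, 254.0])
(495, -435, 170, 112, -0.0, [440.0, 243.0])
(541, 209, 367, 150, -83.5, [246.0, 229.0])
(603, -212, 132, 34, 10.1, [373.0, 210.0])
(648, -458, 89, 86, -1.5, [445.0, 197.0])
(674, -68, 170, 66, -8.2, [330.0, 190.0])
(735, 24, 116, 53, 4.4, [302.0, 171.0])
(754, -214, 101, 86, -26.8, [373.0, 166.0])
(763, 114, 79, 64, 0.6, [276.0, 163.0])
purple
(459, -309, 123, 13, 22.2, [403.0, 253.0])
(535, 322, 126, 8, 4.7, [212.0, 230.0])
(536, 292, 129, 8, 4.8, [221.0, 230.0])
(601, -212, 125, 13, 10.2, [373.0, 210.0])
(373, 210) [ 0.602 -0.21   0.034] [136 164 140]
(403, 254) [ 0.457 -0.308  0.037] [135 165 141]
(217, 230) [0.534 0.303 0.039] [ 15 177 138]
(440, 243) [ 0.494 -0.438  0.01 ] [ 26  20 178]
(330, 190) [ 0.667 -0.069  0.043] [120  13  38]
(322, 262) [ 0.431 -0.042  0.075] [ 18  28 109]
(197, 232) [0.526 0.365 0.057] [ 75 119 109]
(245, 228) [0.54  0.208 0.052] [ 75 119 111]
(230, 230) [0.535 0.262 0.024] [60  3 99]
(277, 238) [0.503 0.096 0.142] [  1 203 185]
(290, 226) [0.545 0.06  0.081] [ 60   2 164]
(218, 293) [0.329 0.295 0.043] [ 53  11 182]
```

View pics/top1.png

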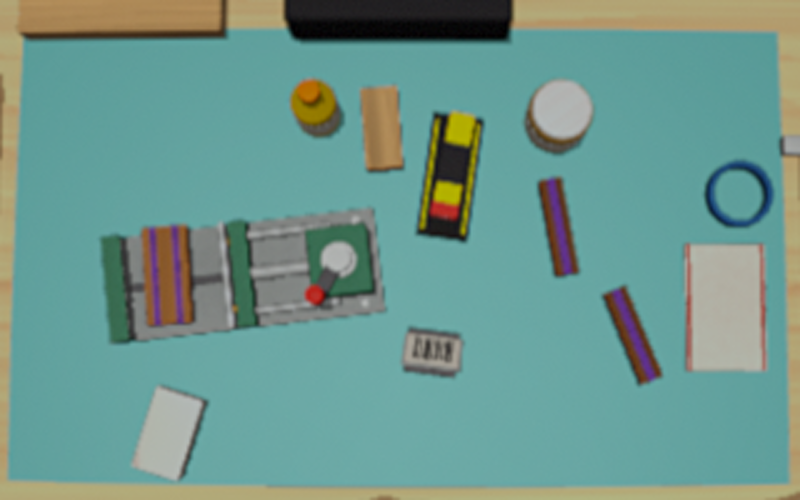

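The enlarged top view shows the clamp yawed about +5.5°, the crank knob at crop (316,295), and exactly two staves. There is also an unnamed white box near (170,430) that I will leave alone. Next I'll raise the arm and bring it over the clamp for closer views.

Emit:
{"name": "arm_command", "arguments": {"rows": [[85,[0.08,0.05,0.13],[0,0,-0.08]],[85,[0.15,0.12,0.26],[0,0,-0.163]],[85,[0.22,0.24,0.38],[0,0,-0.163]],[85,[0.28,0.36,0.5],[0,0,-0.163]],[85,[0.34,0.49,0.6],[0,0,-0.163]],[85,[0.38,0.62,0.68],[0,0,-0.163]],[85,[0.42,0.75,0.72],[0,0,-0.163]],[85,[0.45,0.88,0.72],[0,0,-0.163]],[85,[0.48,1.0,0.72],[0,0,-0.163]]]}}

```text
time: 0.9
tool_pos: [0.3503, -0.3272, 0.4104]
tool_rot: [0.001, 0.999, 0.049, 0.001]
contact_force: [-0.3, 0.1, 0.2]
gripper_width: 0.995
grasp_force: 0.0
```

Emit:
{"name": "arm_command", "arguments": {"rows": [[85,[0.05,0.13,0],[0,0,0]],[85,[0.08,0.26,0],[0,0,0]],[85,[0.11,0.39,0],[0,0,0]],[85,[0.14,0.52,0],[0,0,0]],[85,[0.17,0.65,0],[0,0,0]],[85,[0.2,0.78,0],[0,0,0]],[85,[0.23,0.91,0],[0,0,0]],[85,[0.25,1.0,0],[0,0,0]]]}}

```text
time: 1.57
tool_pos: [0.4248, -0.0256, 0.4083]
tool_rot: [-0.0, 0.999, 0.051, 0.0]
contact_force: [-0.5, -1.3, 0.5]
gripper_width: 0.995
grasp_force: 0.0
```

Emit:
{"name": "arm_command", "arguments": {"rows": [[85,[0.05,0.13,0],[0,0,0]],[85,[0.1,0.26,0],[0,0,0]],[85,[0.13,0.39,0],[0,0,0]],[85,[0.15,0.5,0],[0,0,0]],[85,[0.15,0.5,0],[0,0,0]]]}}

```text
time: 1.98
tool_pos: [0.4698, 0.1263, 0.4073]
tool_rot: [-0.001, 0.999, 0.053, -0.001]
contact_force: [0.6, -0.8, -0.4]
gripper_width: 0.996
grasp_force: 0.0
```

Run:
```python
from h import *
f=grab('wrist','w0.png');s=monitor.state();print(s['time'],s['tool_pos'],s['tool_rot'],-f['R'].T@f['t'],f['R'].round(3).tolist(),f['k1'],f['mtx'][0,0])
```

```text
2.0333 [0.46968323 0.12399802 0.40744853] [-3.16538927e-05  9.98623837e-01  5.24349962e-02 -1.00115317e-03] [0.5514977  0.13432573 0.58213296] [[0.106, -0.994, -0.002], [-0.942, -0.101, 0.319], [-0.317, -0.032, -0.948]] -0.06609678002196637 345.96177481546226
```

View pics/w0.png

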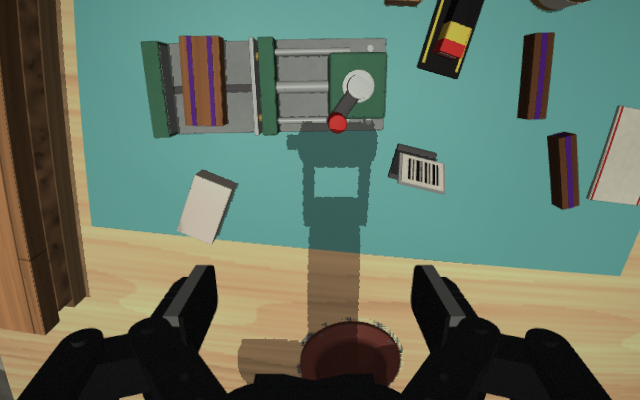

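The wrist view shows the clamp clearly: fixed jaw at (155,88), panel at (203,82), sliding jaw at (266,85) with its steel face at (255,85). The gearbox is at (357,85), the crank hub at (358,86), the knob at (337,123) and the tag at (418,170).

```bash
cat > meas.py <<'E'
from h import *
def meas(f):
    C=cloud(f);H=hsv(f);Z=C[...,2]
    red=((H[...,0]<8)|(H[...,0]>172))&(H[...,1]>140)&(H[...,2]>60)
    green=(H[...,0]>60)&(H[...,0]<90)&(H[...,1]>70)&(H[...,2]<150)
    def ra(m,n,k=3):
        m=cv2.morphologyEx(m.astype(np.uint8),cv2.MORPH_OPEN,np.ones((k,k)))
        cs,_=cv2.findContours(m,cv2.RETR_EXTERNAL,cv2.CHAIN_APPROX_NONE)
        for c in cs:
            if cv2.contourArea(c)<25: continue
            P=C[c[:,0,1],c[:,0,0]]
            (cx,cy),(w,h),a=cv2.minAreaRect((P[:,:2]*1000).astype(np.float32))
            if w<h: w,h,a=h,w,a+90
            print(n,'xy %.0f %.0f size %.0f %.0f yaw %.1f z %.0f'%(cx,cy,w,h,(a+90)%180-90,np.median(P[:,2])*1000))
    inb=(C[...,0]>.3)&(C[...,1]>-.1)
    ra(green&(abs(Z-.053)<.008)&inb,'jawtop')
    ra(green&(abs(Z-.080)<.008)&inb,'gearbox')
    ra(red&(abs(Z-.146)<.008),'knobtop')
    ra((abs(Z-.043)<.006)&(H[...,0]<25)&(H[...,1]>90)&inb,'paneltop')
    ra((H[...,1]<40)&(abs(Z-.053)<.008)&inb,'steel',1)
    ra((H[...,1]<40)&(abs(Z-.015)<.006)&inb,'bed',3)
    ra((H[...,1]<50)&(Z>.1)&inb,'hub',3)
E
python3 - <<'E'
from meas import *
f=grab('wrist');meas(f);C=cloud(f)
for u,v in[(255,40),(255,85),(255,130),(260,60),(170,80),(358,86),(418,170),(240,60),(337,121)]:print((u,v),C[v,u].round(4),f['color'][v,u])
E
```

```text
jawtop xy 519 370 size 140 27 yaw 7.1 z 53
jawtop xy 539 202 size 138 23 yaw 7.4 z 53
gearbox xy 556 75 size 88 81 yaw 6.4 z 80
knobtop xy 507 102 size 22 21 yaw 6.6 z 145
paneltop xy 626 -61 size 36 19 yaw 79.4 z 40
paneltop xy 540 279 size 128 13 yaw 5.4 z 42
paneltop xy 538 304 size 129 23 yaw 4.9 z 44
paneltop xy 535 328 size 129 11 yaw 4.8 z 43
paneltop xy 456 554 size 310 5 yaw -0.1 z 43
paneltop xy 625 555 size 24 4 yaw -1.5 z 42
steel xy 449 -46 size 77 22 yaw 86.1 z 57
steel xy 521 357 size 128 3 yaw 6.8 z 49
steel xy 537 223 size 138 7 yaw 7.6 z 52
bed xy 483 146 size 78 12 yaw -84.0 z 15
bed xy 498 48 size 59 18 yaw -83.9 z 15
bed xy 518 150 size 77 37 yaw -83.6 z 16
bed xy 573 157 size 76 37 yaw -83.8 z 16
bed xy 528 296 size 139 128 yaw 7.1 z 16
bed xy 611 116 size 167 19 yaw -83.5 z 15
hub xy 484 152 size 4 3 yaw 77.6 z 526
hub xy 483 113 size 2 1 yaw 18.7 z 521
hub xy 480 138 size 5 2 yaw -81.3 z 521
hub xy 482 123 size 2 2 yaw 74.8 z 520
hub xy 480 130 size 3 3 yaw 55.8 z 520
hub xy 489 103 size 4 2 yaw 88.6 z 526
hub xy 484 156 size 3 2 yaw -18.0 z 525
hub xy 489 64 
[... 618 characters left out ...]
y 502 158 size 112 19 yaw -30.5 z 509
hub xy 481 73 size 41 19 yaw 40.7 z 508
hub xy 476 193 size 6 3 yaw -69.6 z 507
hub xy 472 183 size 13 3 yaw -52.6 z 497
hub xy 489 59 size 6 2 yaw -86.8 z 501
hub xy 516 101 size 93 17 yaw 35.4 z 496
hub xy 511 156 size 94 16 yaw -21.4 z 496
(255, 40) [0.6027 0.2218 0.0515] [55 85 67]
(255, 85) [0.5406 0.2206 0.0363] [52 54 51]
(255, 130) [0.4753 0.2142 0.0527] [172 174 166]
(260, 60) [0.5763 0.2127 0.053 ] [ 63 102  77]
(170, 80) [0.5354 0.3594 0.0141] [67 70 66]
(358, 86) [0.5548 0.0736 0.1017] [183 186 177]
(418, 170) [ 0.4419 -0.0417  0.0624] [100  96  88]
(240, 60) [0.5752 0.2493 0.0152] [118 122 115]
(337, 121) [0.5104 0.0991 0.147 ] [187  56  52]
```

Emit:
{"name": "arm_command", "arguments": {"rows": [[70,[0.05,0.13,0],[0,0,-0.012]],[70,[0.1,0.26,0],[0,0,-0.012]],[70,[0.15,0.39,0],[0,0,-0.012]],[70,[0.2,0.5,0],[0,0,-0.012]],[70,[0.224,0.593,-0.1],[0,0,-0.012]],[70,[0.224,0.593,-0.22],[0,0,-0.012]],[70,[0.224,0.593,-0.35],[0,0,-0.012]],[70,[0.224,0.593,-0.48],[0,0,-0.012]],[70,[0.224,0.593,-0.61],[0,0,-0.012]],[70,[0.224,0.593,-0.74],[0,0,-0.012]],[70,[0.224,0.593,-0.86],[0,0,-0.012]],[70,[0.224,0.593,-0.96],[0,0,-0.012]]]}}

```text
time: 3.08
tool_pos: [0.5364, 0.297, 0.1173]
tool_rot: [0.001, 0.999, 0.039, -0.001]
contact_force: [0.4, -0.2, 0.0]
gripper_width: 0.823
grasp_force: 0.0
```

Emit:
{"name": "arm_command", "arguments": {"rows": [[70,[0,0,0],[0,0,0]],[70,[0,0,0],[0,0,0]]]}}

```text
time: 3.25
tool_pos: [0.5362, 0.2975, 0.1187]
tool_rot: [0.001, 0.999, 0.04, -0.002]
contact_force: [-0.1, 0.4, 1.4]
gripper_width: 0.82
grasp_force: 0.0
```

Run:
```python
from h import *
f=grab('wrist','w1.png');s=monitor.state();print(s['time'],s['tool_pos'],s['tool_rot'],s['gripper_width'])
g=grab('top');H=hsv(g);roi=np.zeros((400,640),bool);roi[205:312,415:462]=1
mat=(H[...,0]>80)&(H[...,0]<97)&(H[...,1]>60)
print(rects(g,roi&~mat,0.008,200))
```

```text
3.3 [0.53802555 0.29847917 0.12168144] [-1.01823282e-04  9.99214346e-01  3.96287183e-02  4.94823648e-04] 0.821651027834373
[(496, -437, 171, 113, -0.5, [440.0, 242.0])]
```

View pics/w1.png

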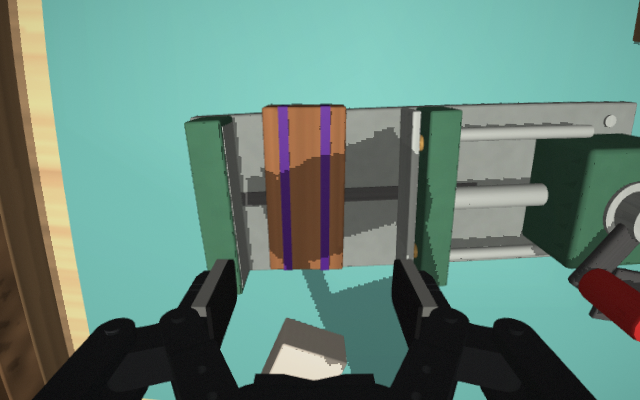

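The panel spans columns 263 to 345 in this picture, centred near 304. The fingers straddle about column 318, so the panel lies a little to the left. I'll measure it.

Run:
```python
from h import *
f=grab('wrist');C=cloud(f);H=hsv(f)
m=(H[...,0]>120)&(H[...,0]<165)&(H[...,1]>60)
for r in rects(f,m,.043,100):print(r)
m=(abs(C[...,2]-.043)<.006)&((H[...,0]<25)|m)&(H[...,1]>60)&(C[...,1]<.4)&(C[...,1]>.2)
m=cv2.morphologyEx(m.astype(np.uint8),cv2.MORPH_CLOSE,np.ones((5,5)))
print(rects(f,m,.043,300))
s=monitor.state();print(s['tool_pos'])
# jaw faces near panel line
for v in (180,230):
  for u in (225,238,244,395,402,410): print(u,v,C[v,u].round(3))
```

```text
(537, 319, 130, 8, 4.6, [288.0, 190.0])
(540, 289, 131, 7, 4.9, [326.0, 189.0])
[(538, 304, 130, 60, 4.8, [307.0, 189.0])]
[0.53942996 0.29962717 0.12422988]
225 180 [0.549 0.365 0.054]
238 180 [0.545 0.359 0.036]
244 180 [0.539 0.358 0.016]
395 180 [0.549 0.231 0.015]
402 180 [0.553 0.229 0.029]
410 180 [0.56  0.229 0.053]
225 230 [0.509 0.366 0.053]
238 230 [0.509 0.356 0.051]
244 230 [0.502 0.354 0.035]
395 230 [0.504 0.224 0.016]
402 230 [0.512 0.223 0.035]
410 230 [0.52  0.223 0.053]
```

Emit:
{"name": "arm_command", "arguments": {"rows": [[70,[0,0.012,-0.06],[0,0,0]],[70,[0,0.012,-0.12],[0,0,0]],[70,[0,0.012,-0.18],[0,0,0]],[70,[0,0.012,-0.24],[0,0,0]],[70,[0,0.012,-0.29],[0,0,0]],[70,[0,0.012,-0.333],[0,0,0]],[70,[0,0.012,-0.333],[0,0,0]],[50,[0,0.012,-0.333],[0,0,0]],[50,[0,0.012,-0.333],[0,0,0]],[50,[0,0.012,-0.333],[0,0,0]],[50,[0,0.012,-0.333],[0,0,0]]]}}

```text
time: 4.32
tool_pos: [0.5382, 0.3034, 0.0221]
tool_rot: [-0.0, 0.999, 0.04, 0.001]
contact_force: [-0.9, -0.0, 0.3]
gripper_width: 0.59
grasp_force: 0.0
```

Run:
```python
from h import *
f=grab('wrist','w2.png');s=monitor.state();print(s['tool_pos'],s['gripper_width'],s['grasp_force'],s['contact_force'])
```

```text
[0.53792029 0.30333134 0.0217861 ] 0.586331949398157 0.0 [0.39046195 0.26321867 0.09920531]
```

View pics/w2.png

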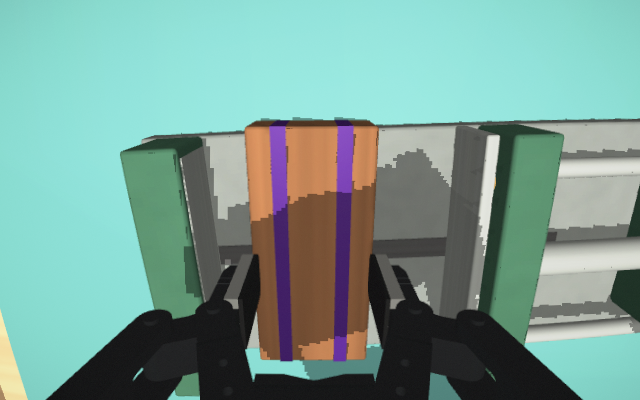

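The pads straddle the panel, at columns 245 and 385, without pressing on it. I'll close further.

Emit:
{"name": "arm_command", "arguments": {"rows": [[25,[0,0,0],[0,0,0]],[25,[0,0,0],[0,0,0]],[25,[0,0,0],[0,0,0]],[25,[0,0,0],[0,0,0]],[25,[0,0,0],[0,0,0]]]}}

```text
time: 4.78
tool_pos: [0.537, 0.3029, 0.0204]
tool_rot: [0.0, 0.999, 0.04, -0.0]
contact_force: [0.3, 0.2, 0.1]
gripper_width: 0.291
grasp_force: 0.0
```

Run:
```python
from h import *
f=grab('wrist','w3.png');s=monitor.state();print(s['tool_pos'],s['gripper_width'],s['grasp_force'],s['contact_force'],-f['R'].T@f['t'])
C=cloud(f)
H=hsv(f);dark=(H[...,2]<60)&(H[...,1]<90)
for v in range(200,400,15): print(v,[(u,*(C[v,u]*1000).round().astype(int)) for u in (240,265,285,300,340,355,375) if f['z_map'][v,u]>0])
```

```text
[0.53707035 0.30294535 0.02044895] 0.2961292936972938 0.0 [0.10150186 0.32660305 1.32850422] [0.61858906 0.30916988 0.19548351]
200 [(240, np.int64(555), np.int64(345), np.int64(17)), (285, np.int64(567), np.int64(318), np.int64(44)), (300, np.int64(567), np.int64(311), np.int64(43)), (340, np.int64(569), np.int64(293), np.int64(44)), (355, np.int64(569), np.int64(286), np.int64(43)), (375, np.int64(561), np.int64(271), np.int64(16))]
215 [(240, np.int64(546), np.int64(345), np.int64(15)), (265, np.int64(558), np.int64(327), np.int64(43)), (285, np.int64(559), np.int64(318), np.int64(43)), (300, np.int64(560), np.int64(311), np.int64(44)), (340, np.int64(561), np.int64(292), np.int64(44)), (355, np.int64(562), np.int64(285), np.int64(44)), (375, np.int64(552), np.int64(269), np.int64(15))]
230 [(240, np.int64(537), np.int64(345), np.int64(15)), (265, np.int64(551), np.int64(327), np.int64(44)), (285, np.int64(552), np.int64(318), np.int64(44)), (300, np.int64(552), np.int64(310), np.int64(44)), (340, np.int64(553), np.int64(291), np.int64(43)), (355, np.int64(554), np.int64(284), np.
[... 3318 characters left out ...]
1), np.int64(135)), (265, np.int64(553), np.int64(315), np.int64(134)), (285, np.int64(546), np.int64(311), np.int64(127)), (300, np.int64(548), np.int64(307), np.int64(128)), (340, np.int64(547), np.int64(297), np.int64(127)), (355, np.int64(552), np.int64(294), np.int64(132)), (375, np.int64(555), np.int64(290), np.int64(134))]
395 [(240, np.int64(553), np.int64(320), np.int64(138)), (265, np.int64(554), np.int64(315), np.int64(139)), (285, np.int64(547), np.int64(310), np.int64(133)), (300, np.int64(549), np.int64(307), np.int64(134)), (340, np.int64(548), np.int64(297), np.int64(133)), (355, np.int64(554), np.int64(295), np.int64(138)), (375, np.int64(555), np.int64(290), np.int64(138))]
```

View pics/w3.png

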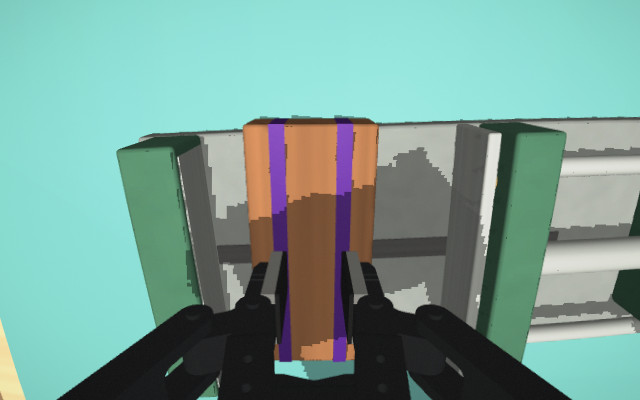

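The pads are closing above the panel. The depth image puts their visible tips at z of about 0.055 while the TCP reads 0.020. I'll open and go lower in small steps, watching the force.

Emit:
{"name": "arm_command", "arguments": {"rows": [[70,[0,0,0],[0,0,0]],[70,[0,0,0],[0,0,0]],[70,[0,0,0],[0,0,0]],[70,[0,0,0],[0,0,0]],[70,[0,0,-0.02],[0,0,0]],[70,[0,0,-0.03],[0,0,0]],[70,[0,0,-0.04],[0,0,0]],[70,[0,0,-0.04],[0,0,0]]]}}

```text
time: 5.5
tool_pos: [0.5362, 0.3026, 0.0072]
tool_rot: [0.0, 0.999, 0.04, -0.001]
contact_force: [0.3, -0.3, 0.6]
gripper_width: 0.821
grasp_force: 0.0
```

Run:
```python
from h import *
s=monitor.state();print(s['tool_pos'],s['tool_rot'],s['gripper_width'],s['contact_force'],s['joint_pos'])
g=grab('scene');C=cloud(g)
im=g['color'][130:270,330:470,::-1];cv2.imwrite('pics/s1.png',cv2.resize(im,(560,560),interpolation=cv2.INTER_CUBIC))
```

```text
[0.53624142 0.30259643 0.00716041] [ 3.78470794e-04  9.99182287e-01  4.04179360e-02 -1.00245027e-03] 0.8209834812687435 [ 0.31231731 -0.3092183   0.60130689] [ 3.92956918e-01  2.21232649e-01  1.76815904e+00 -1.98539800e-05
  1.15434392e+00  1.88290335e+00]
```

View pics/s1.png

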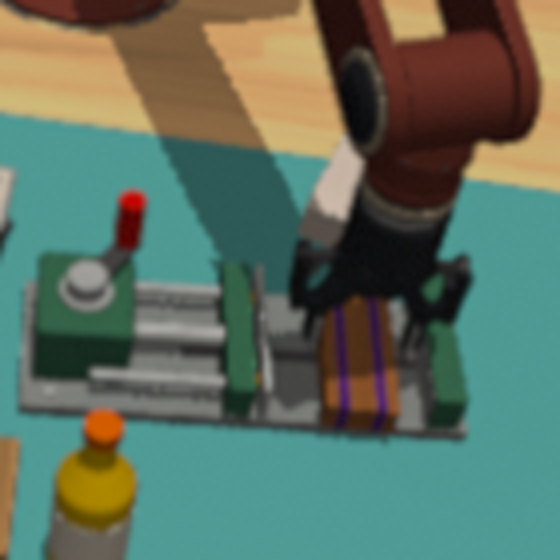

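In the scene crop the fingers straddle the panel at (330 to 420, 310), with the tips still high. I'll lower another 15 mm and close.

Emit:
{"name": "arm_command", "arguments": {"rows": [[70,[0,0,-0.015],[0,0,0]],[70,[0,0,-0.03],[0,0,0]],[70,[0,0,-0.045],[0,0,0]],[70,[0,0,-0.055],[0,0,0]],[70,[0,0,-0.055],[0,0,0]],[45,[0,0,-0.055],[0,0,0]],[45,[0,0,-0.055],[0,0,0]],[45,[0,0,-0.055],[0,0,0]],[45,[0,0,-0.055],[0,0,0]]]}}

```text
time: 6.3
tool_pos: [0.5372, 0.303, -0.0079]
tool_rot: [-0.0, 0.999, 0.04, 0.0]
contact_force: [0.1, -0.6, -0.1]
gripper_width: 0.688
grasp_force: 68.0
```

Gripped at 0.688 with 68 N on the pad. Lifting and carrying the panel to the board.

Emit:
{"name": "arm_command", "arguments": {"rows": [[45,[0,0,0.06],[0,0,0]],[45,[0,0,0.15],[0,0,0]],[45,[0,0,0.27],[0,0,0]],[45,[0,0,0.39],[0,0,0]],[45,[0,0,0.51],[0,0,0]],[45,[0,0,0.62],[0,0,0]],[45,[0,-0.08,0.68],[0,0,0]],[45,[0,-0.2,0.68],[0,0,0]],[45,[0,-0.32,0.68],[0,0,0]],[45,[0,-0.44,0.68],[0,0,0]],[45,[0,-0.56,0.68],[0,0,0]],[45,[0,-0.68,0.68],[0,0,0]]]}}

```text
time: 7.3
tool_pos: [0.5363, 0.0974, 0.1955]
tool_rot: [0.0, 0.999, 0.041, -0.0]
contact_force: [0.9, 0.6, -2.2]
gripper_width: 0.685
grasp_force: 67.7
```

Emit:
{"name": "arm_command", "arguments": {"rows": [[45,[-0.02,-0.12,0],[0,0,-0.02]],[45,[-0.05,-0.24,0],[0,0,-0.04]],[45,[-0.08,-0.36,0],[0,0,-0.057]],[45,[-0.11,-0.48,0],[0,0,-0.057]],[45,[-0.137,-0.6,0],[0,0,-0.057]],[45,[-0.137,-0.72,0],[0,0,-0.057]],[45,[-0.137,-0.84,0],[0,0,-0.057]],[45,[-0.137,-0.96,0],[0,0,-0.057]],[45,[-0.137,-1.0,0],[0,0,-0.057]]]}}

```text
time: 8.05
tool_pos: [0.4951, -0.205, 0.1955]
tool_rot: [0.001, 1.0, -0.006, -0.0]
contact_force: [1.1, 0.4, -2.1]
gripper_width: 0.683
grasp_force: 67.7
```

Emit:
{"name": "arm_command", "arguments": {"rows": [[45,[0,-0.12,0],[0,0,0]],[45,[0,-0.24,0],[0,0,0]],[45,[0,-0.36,0],[0,0,0]],[45,[0,-0.48,0],[0,0,0]],[45,[0,-0.6,0],[0,0,0]],[45,[0,-0.72,0],[0,0,0]],[45,[0,-0.78,0],[0,0,0]],[45,[0,-0.78,0],[0,0,0]],[45,[0,-0.78,0],[0,0,0]]]}}

```text
time: 8.8
tool_pos: [0.4956, -0.435, 0.1949]
tool_rot: [-0.001, 1.0, -0.005, -0.001]
contact_force: [-0.6, 0.9, -1.6]
gripper_width: 0.685
grasp_force: 67.7
```

Run:
```python
from h import *
s=monitor.state();print(s['time'],s['tool_pos'],s['tool_rot'],s['gripper_width'],s['grasp_force'],s['contact_force'])
f=grab('wrist','w4.png');C=cloud(f);H=hsv(f)
m=(H[...,0]>120)&(H[...,0]<165)&(H[...,1]>60)
for c in cv2.findContours(m.astype(np.uint8),0,1)[0]:
  if cv2.contourArea(c)>100:
    P=C[c[:,0,1],c[:,0,0]];print(cv2.contourArea(c),cv2.minAreaRect((P[:,:2]*1000).astype(np.float32)),np.median(P[:,2]))
red=((H[...,0]<8)|(H[...,0]>172))&(H[...,1]>90)
print(rects(f,red,.008,20));
```

```text
8.8 [ 0.49563204 -0.43501     0.19492222] [-9.98085336e-04  9.99987322e-01 -4.90620502e-03 -5.37949435e-04] 0.6851763542117743 67.70894765853882 [-0.55102596  0.8544818  -1.58567215]
936.0 ((461.01318359375, -310.194580078125), (129.2478485107422, 10.788223266601562), 22.45046615600586) 0.032421726888462205
4156.0 ((514.0709228515625, -450.0981140136719), (128.76971435546875, 16.91864013671875), 4.533282279968262) 0.24640482332792707
4160.0 ((514.840576171875, -421.4718322753906), (17.218353271484375, 127.9217300415039), 84.1307373046875) 0.24636625439839088
1107.0 ((618.4072265625, -316.96826171875), (120.99803161621094, 221.92225646972656), 9.755998611450195) 0.03262702330002601
[(560, -490, 44, 4, -0.2, [367.0, 101.0]), (558, -389, 50, 7, -5.2, [268.0, 103.0])]
```

View pics/w4.png

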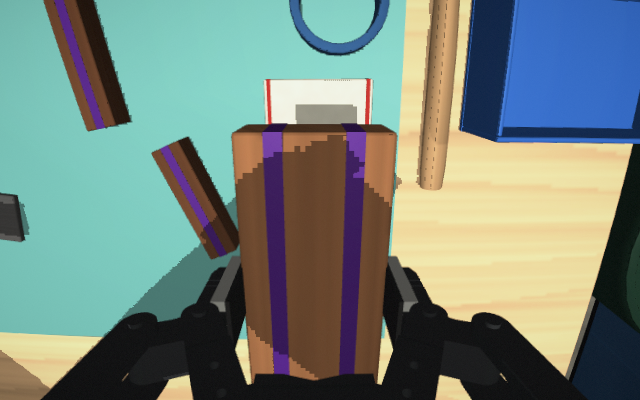

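The picture shows the panel held over the board, seen at rows 125 to 380, with the board's far end and its red lines at (268,100) and (367,100). I'll check its tilt.

Run:
```python
from h import *
f=grab('wrist');C=cloud(f);H=hsv(f)
for v in(135,150,200,250,300,350,370):print(v,(C[v,[275,315,352]]*1000).round().astype(int).tolist())
```

```text
135 [[561, -421, 247], [560, -436, 246], [560, -449, 247]]
150 [[555, -421, 246], [555, -436, 247], [555, -449, 247]]
200 [[536, -420, 246], [536, -435, 247], [536, -449, 246]]
250 [[515, -419, 246], [515, -435, 246], [515, -450, 247]]
300 [[492, -418, 247], [492, -435, 247], [492, -451, 247]]
350 [[465, -417, 246], [466, -435, 247], [464, -452, 246]]
370 [[453, -416, 246], [454, -435, 247], [453, -452, 247]]
```

The panel is level, with its top at 247 mm and its centre at about (497,-435). Lowering it.

Emit:
{"name": "arm_command", "arguments": {"rows": [[45,[0,-0.01,-0.1],[0,0,0]],[45,[0,-0.01,-0.21],[0,0,0]],[45,[0,-0.01,-0.32],[0,0,0]],[45,[0,-0.01,-0.43],[0,0,0]],[45,[0,-0.01,-0.53],[0,0,0]],[45,[0,-0.01,-0.6],[0,0,0]],[45,[0,-0.01,-0.65],[0,0,0]],[45,[0,-0.01,-0.675],[0,0,0]],[45,[0,-0.01,-0.69],[0,0,0]],[45,[0,-0.01,-0.69],[0,0,0]]]}}

```text
time: 9.73
tool_pos: [0.4964, -0.4378, -0.0107]
tool_rot: [0.0, 1.0, -0.004, 0.0]
contact_force: [0.3, 0.0, -1.1]
gripper_width: 0.685
grasp_force: 67.7
```

Emit:
{"name": "arm_command", "arguments": {"rows": [[45,[0,0,-0.004],[0,0,0]],[45,[0,0,-0.007],[0,0,0]],[45,[0,0,-0.007],[0,0,0]]]}}

```text
time: 9.98
tool_pos: [0.4967, -0.4389, -0.0116]
tool_rot: [0.001, 1.0, -0.004, 0.001]
contact_force: [0.1, 0.4, -1.8]
gripper_width: 0.685
grasp_force: 67.7
```

Emit:
{"name": "arm_command", "arguments": {"rows": [[45,[0,0,-0.004],[0,0,0]],[45,[0,0,-0.007],[0,0,0]],[45,[0,0,-0.007],[0,0,0]]]}}

```text
time: 10.23
tool_pos: [0.4962, -0.4383, -0.0148]
tool_rot: [0.0, 1.0, -0.004, 0.0]
contact_force: [-0.1, -0.6, -2.1]
gripper_width: 0.689
grasp_force: 67.8
```

Emit:
{"name": "arm_command", "arguments": {"rows": [[45,[0,0,-0.004],[0,0,0]],[45,[0,0,-0.007],[0,0,0]],[45,[0,0,-0.007],[0,0,0]]]}}

```text
time: 10.48
tool_pos: [0.4962, -0.4383, -0.0149]
tool_rot: [-0.0, 1.0, -0.004, -0.0]
contact_force: [-5.0, 3.6, 9.3]
gripper_width: 0.685
grasp_force: 69.1
```

The panel is resting on the board. Releasing it, backing off, and heading to the nearer stave.

Emit:
{"name": "arm_command", "arguments": {"rows": [[45,[0,0,0.004],[0,0,0]],[75,[0,0,0.004],[0,0,0]],[75,[0,0,0.004],[0,0,0]],[75,[0,0,0.004],[0,0,0]],[75,[0,0,0.05],[0,0,0]],[75,[0,0,0.15],[0,0,0]],[75,[0,0,0.28],[0,0,0]],[75,[0,0,0.41],[0,0,0]],[75,[0,0,0.5],[0,0,0]]]}}

```text
time: 11.23
tool_pos: [0.4971, -0.4392, 0.1382]
tool_rot: [0.002, 1.0, -0.004, 0.002]
contact_force: [-0.1, -0.2, 0.8]
gripper_width: 0.883
grasp_force: 0.0
```

Emit:
{"name": "arm_command", "arguments": {"rows": [[65,[-0.05,0.1,0],[0,0,0.07]],[65,[-0.1,0.2,0],[0,0,0.14]],[65,[-0.12,0.32,0],[0,0,0.21]],[65,[-0.12,0.43,0],[0,0,0.253]],[65,[-0.12,0.43,0],[0,0,0.253]],[65,[-0.12,0.43,0],[0,0,0.253]]]}}

```text
time: 11.73
tool_pos: [0.4602, -0.3079, 0.1338]
tool_rot: [0.001, 0.981, 0.194, 0.0]
contact_force: [-0.0, 0.1, 0.6]
gripper_width: 0.762
grasp_force: 0.0
```

```bash
cat >> meas.py <<'E'
def staves(f,ztop=.032):
    H=hsv(f);m=(H[...,0]>120)&(H[...,0]<165)&(H[...,1]>60)
    for r in rects(f,m,ztop,150): print('purple',r)
def st():
    s=monitor.state();q=s['tool_rot']
    print('t %.2f'%s['time'],(s['tool_pos']*1000).round(1),'yaw %.1f'%(2*np.degrees(np.arctan2(q[2],q[1]))),'grip %.3f %.0f'%(s['gripper_width'],s['grasp_force']),s['contact_force'].round(1))
E
python3 - <<'E'
from meas import *
f=grab('wrist');st();staves(f);g=grab('top');H=hsv(g);staves(g)
m=np.zeros((400,640),bool);m[140:310,360:470]=1
for r in rects(g,m&(H[...,0]>120)&(H[...,0]<165)&(H[...,1]>60),.034,8):print(r)
E
```

```text
t 11.78 [ 460.4 -309.1  133.8] yaw 22.3 grip 0.761 0 [-0.6 -0.3 -0.2]
purple (496, -457, 132, 7, -0.4, [489.0, 209.0])
purple (496, -426, 132, 7, -0.4, [459.0, 196.0])
purple (462, -310, 130, 9, 22.2, [316.0, 181.0])
purple (558, -221, 37, 11, 11.9, [255.0, 26.0])
(417, -325, 36, 12, 22.9, [408.0, 266.0])
(497, -293, 44, 14, 22.8, [398.0, 242.0])
(522, -453, 66, 7, -1.3, [446.0, 234.0])
(536, -423, 40, 7, -1.2, [437.0, 230.0])
(601, -212, 124, 13, 9.9, [373.0, 210.0])
```

Following the stated order, I'll crank the jaw open first. Moving to the knob.

Emit:
{"name": "arm_command", "arguments": {"rows": [[60,[0,0.1,0.05],[0,0,-0.06]],[60,[0.01,0.22,0.1],[0,0,-0.12]],[60,[0.02,0.34,0.13],[0,0,-0.178]],[60,[0.03,0.46,0.13],[0,0,-0.178]],[60,[0.06,0.58,0.13],[0,0,-0.178]],[60,[0.09,0.7,0.13],[0,0,-0.178]],[60,[0.12,0.82,0.13],[0,0,-0.178]],[60,[0.15,0.94,0.13],[0,0,-0.178]],[60,[0.157,1.0,0.13],[0,0,-0.178]]]}}

```text
time: 12.58
tool_pos: [0.5086, -0.0067, 0.1724]
tool_rot: [-0.0, 0.998, 0.055, 0.001]
contact_force: [0.2, -0.7, 0.3]
gripper_width: 0.704
grasp_force: 0.0
```

Emit:
{"name": "arm_command", "arguments": {"rows": [[60,[0,0.12,0],[0,0,0]],[60,[0,0.24,0],[0,0,0]],[60,[0,0.36,0],[0,0,0]],[60,[0,0.37,0],[0,0,0]],[60,[0,0.37,0],[0,0,0]]]}}

```text
time: 13.0
tool_pos: [0.5079, 0.1028, 0.1721]
tool_rot: [0.0, 0.998, 0.056, 0.0]
contact_force: [-0.0, -0.3, -0.1]
gripper_width: 0.703
grasp_force: 0.0
```

Run:
```python
from meas import *
f=grab('wrist','w5.png');st();C=cloud(f);H=hsv(f)
red=((H[...,0]<8)|(H[...,0]>172))&(H[...,1]>140)&(H[...,2]>60)&(C[...,1]>0)
top=red&(C[...,2]>.142)
print(C[top].mean(0),top.sum(),rects(f,cv2.morphologyEx(top.astype(np.uint8),cv2.MORPH_OPEN,np.ones((3,3))),.146,30))
meas(f)
```

```text
t 13.05 [507.8 101.7 172. ] yaw 6.3 grip 0.705 0 [ 0.5 -0.9 -0.2]
[0.50921886 0.10139252 0.14750668] 991 [(509, 101, 23, 22, 6.3, [316.0, 220.0])]
jawtop xy 519 370 size 139 28 yaw 7.1 z 53
jawtop xy 539 203 size 140 24 yaw 6.9 z 52
gearbox xy 556 74 size 88 80 yaw 6.8 z 79
knobtop xy 508 101 size 22 22 yaw 5.3 z 145
paneltop xy 638 -64 size 44 36 yaw -12.5 z 40
steel xy 450 -46 size 77 21 yaw 84.6 z 57
steel xy 520 357 size 131 4 yaw 7.0 z 47
steel xy 537 223 size 140 7 yaw 7.4 z 51
bed xy 382 282 size 64 7 yaw 67.4 z 15
bed xy 491 49 size 62 5 yaw -83.8 z 15
bed xy 481 148 size 71 8 yaw -83.6 z 15
bed xy 515 150 size 77 38 yaw -84.0 z 16
bed xy 572 158 size 76 38 yaw -83.9 z 15
bed xy 528 300 size 139 121 yaw 7.1 z 16
bed xy 609 116 size 168 23 yaw -83.1 z 15
hub xy 514 105 size 107 105 yaw 49.5 z 273
hub xy 553 63 size 8 5 yaw 0.1 z 101
hub xy 551 83 size 6 4 yaw 7.4 z 101
hub xy 564 81 size 9 3 yaw 0.2 z 101
```

View pics/w5.png

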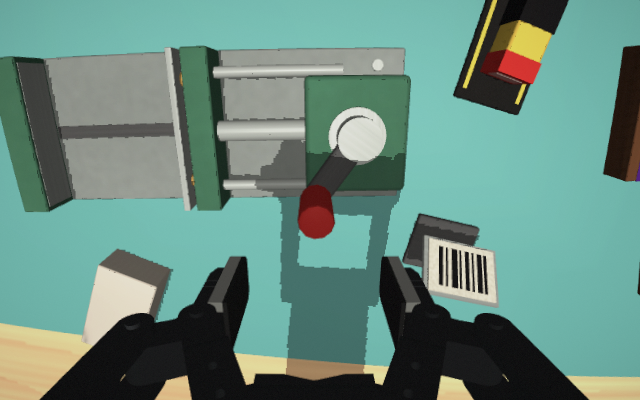

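The knob top shows at (316,220), which is about (508.7,101.2) mm. The jaws and gearbox agree with the earlier measurements. Descending and gripping the knob.

Emit:
{"name": "arm_command", "arguments": {"rows": [[60,[0.003,0,-0.08],[0,0,0]],[60,[0.003,0,-0.16],[0,0,0]],[60,[0.003,0,-0.23],[0,0,0]],[60,[0.003,0,-0.29],[0,0,0]],[60,[0.003,0,-0.29],[0,0,0]],[10,[0.003,0,-0.29],[0,0,0]],[10,[0.003,0,-0.29],[0,0,0]],[10,[0.003,0,-0.29],[0,0,0]],[10,[0.003,0,-0.29],[0,0,0]],[10,[0.003,0,-0.29],[0,0,0]],[10,[0.003,0,-0.29],[0,0,0]]]}}

```text
time: 13.97
tool_pos: [0.5096, 0.1017, 0.0869]
tool_rot: [0.0, 0.999, 0.055, 0.002]
contact_force: [-1.3, -1.6, 6.0]
gripper_width: 0.257
grasp_force: 58.7
```

```bash
cat > circ.py <<'E'
import numpy as np,sys
a0,step,n,r=map(float,sys.argv[1:5])
for i in range(1,int(n)+1):
    p=np.radians(a0+step*i);q=np.radians(a0)
    print('%d [%.3f, %.3f]'%(a0+step*i,r/.3*(np.cos(p)-np.cos(q)),r/.3*(np.sin(p)-np.sin(q))),end='; ')
print()
E
python3 circ.py 150 20 12 .055
```

```text
170 [-0.022, -0.060]; 190 [-0.022, -0.124]; 210 [0.000, -0.183]; 230 [0.041, -0.232]; 250 [0.096, -0.264]; 270 [0.159, -0.275]; 290 [0.221, -0.264]; 310 [0.277, -0.232]; 330 [0.318, -0.183]; 350 [0.339, -0.124]; 370 [0.339, -0.060]; 390 [0.318, 0.000];
```

Emit:
{"name": "arm_command", "arguments": {"rows": [[10,[-0.022,-0.06,0],[0,0,0]],[10,[-0.022,-0.124,0],[0,0,0]],[10,[0.0,-0.183,0],[0,0,0]],[10,[0.041,-0.232,0],[0,0,0]],[10,[0.096,-0.264,0],[0,0,0]]]}}

```text
time: 14.38
tool_pos: [0.5375, 0.0239, 0.0868]
tool_rot: [-0.002, 0.999, 0.054, 0.001]
contact_force: [-3.7, 11.4, 7.6]
gripper_width: 0.265
grasp_force: 59.8
```

Emit:
{"name": "arm_command", "arguments": {"rows": [[10,[0.063,-0.011,0],[0,0,0]],[10,[0.125,0,0],[0,0,0]],[10,[0.181,0.032,0],[0,0,0]],[10,[0.222,0.081,0],[0,0,0]],[10,[0.243,0.14,0],[0,0,0]],[10,[0.243,0.204,0],[0,0,0]],[10,[0.222,0.264,0],[0,0,0]],[10,[0.222,0.264,0],[0,0,0]]]}}

```text
time: 15.05
tool_pos: [0.6048, 0.104, 0.0869]
tool_rot: [-0.0, 0.998, 0.056, 0.002]
contact_force: [-0.5, 3.1, 5.1]
gripper_width: 0.264
grasp_force: 41.4
```

Emit:
{"name": "arm_command", "arguments": {"rows": [[60,[0,0,0],[0,0,0]],[60,[0,0,0],[0,0,0]],[60,[0,0,0],[0,0,0]],[60,[0,0,0],[0,0,0]],[60,[0,0,0.1],[0,0,0]],[60,[-0.03,-0.08,0.2],[0,0,0]],[60,[-0.06,-0.18,0.28],[0,0,0]],[60,[-0.1,-0.3,0.3],[0,0,0]],[60,[-0.15,-0.42,0.3],[0,0,0]],[60,[-0.2,-0.54,0.3],[0,0,0]],[60,[-0.25,-0.66,0.3],[0,0,0]],[60,[-0.3,-0.78,0.3],[0,0,0]]]}}

```text
time: 16.05
tool_pos: [0.5122, -0.1337, 0.1746]
tool_rot: [-0.0, 0.999, 0.054, 0.0]
contact_force: [0.8, -0.4, 0.0]
gripper_width: 0.702
grasp_force: 0.0
```

Run:
```python
from meas import *
f=grab('wrist');st();meas(f);staves(f)
g=grab('top');H=hsv(g)
m=np.zeros((400,640),bool);m[140:310,360:420]=1
for r in rects(g,m&(H[...,0]>120)&(H[...,0]<165)&(H[...,1]>60),.034,8):print(r)
```

```text
t 16.10 [ 510.  -139.6  174.5] yaw 5.9 grip 0.701 0 [ 0.6 -4.2  0.4]
jawtop xy 506 154 size 63 13 yaw -3.7 z 48
jawtop xy 561 36 size 88 4 yaw 8.7 z 56
gearbox xy 556 74 size 90 81 yaw 6.2 z 79
paneltop xy 626 -61 size 35 19 yaw 79.4 z 41
steel xy 449 -47 size 77 19 yaw 82.4 z 56
bed xy 553 91 size 139 137 yaw 6.8 z 15
hub xy 509 -87 size 34 28 yaw -76.3 z 266
hub xy 552 79 size 8 5 yaw 66.2 z 101
purple (466, -308, 141, 18, 25.9, [477.0, 232.0])
purple (496, -458, 132, 8, -0.1, [619.0, 221.0])
purple (496, -428, 132, 8, 0.1, [594.0, 217.0])
purple (605, -213, 130, 10, 9.8, [414.0, 79.0])
(459, -308, 126, 13, 22.0, [403.0, 253.0])
(622, -208, 82, 13, 9.7, [372.0, 204.0])
```

Emit:
{"name": "arm_command", "arguments": {"rows": [[65,[0.1,-0.08,0],[0,0,0.02]],[65,[0.2,-0.16,-0.05],[0,0,0.044]],[65,[0.28,-0.22,-0.12],[0,0,0.044]],[65,[0.312,-0.243,-0.22],[0,0,0.044]],[65,[0.312,-0.243,-0.3],[0,0,0.044]],[65,[0.312,-0.243,-0.3],[0,0,0.044]]]}}

```text
time: 16.65
tool_pos: [0.6033, -0.2031, 0.0772]
tool_rot: [-0.003, 0.996, 0.089, -0.005]
contact_force: [-0.5, 0.7, -0.8]
gripper_width: 0.761
grasp_force: 0.0
```

Run:
```python
from meas import *
f=grab('wrist');st();staves(f)
```

```text
t 16.70 [ 604.4 -203.4   80.3] yaw 10.2 grip 0.761 0 [-0.1  0.4 -0.3]
purple (532, -456, 97, 30, 18.1, [598.0, 336.0])
purple (542, -425, 78, 26, 21.3, [570.0, 324.0])
purple (605, -213, 131, 10, 10.2, [329.0, 200.0])
```

Emit:
{"name": "arm_command", "arguments": {"rows": [[65,[0.003,-0.033,-0.08],[0,0,0]],[65,[0.003,-0.033,-0.16],[0,0,0]],[65,[0.003,-0.033,-0.24],[0,0,0]],[65,[0.003,-0.033,-0.3],[0,0,0]],[65,[0.003,-0.033,-0.34],[0,0,0]],[65,[0.003,-0.033,-0.34],[0,0,0]],[15,[0.003,-0.033,-0.34],[0,0,0]],[15,[0.003,-0.033,-0.34],[0,0,0]],[15,[0.003,-0.033,-0.34],[0,0,0]],[15,[0.003,-0.033,-0.34],[0,0,0]],[15,[0.003,-0.033,-0.34],[0,0,0]],[15,[0.003,-0.033,-0.34],[0,0,0]]]}}

```text
time: 17.7
tool_pos: [0.6098, -0.2156, -0.0145]
tool_rot: [0.001, 0.996, 0.089, 0.002]
contact_force: [-0.2, 0.9, 6.7]
gripper_width: 0.357
grasp_force: 62.8
```

Stave gripped at width 0.357. Lifting and carrying it over the clamp.

Emit:
{"name": "arm_command", "arguments": {"rows": [[15,[0,0,0.05],[0,0,0]],[15,[0,0,0.15],[0,0,0]],[15,[0,0,0.27],[0,0,0]],[15,[0,0,0.39],[0,0,0]],[15,[0,0,0.51],[0,0,0]],[15,[0,0.05,0.62],[0,0,0]],[15,[-0.03,0.15,0.68],[0,0,-0.02]],[15,[-0.05,0.27,0.68],[0,0,-0.037]],[15,[-0.07,0.39,0.68],[0,0,-0.037]],[15,[-0.1,0.51,0.68],[0,0,-0.037]],[15,[-0.12,0.63,0.68],[0,0,-0.037]],[15,[-0.14,0.75,0.68],[0,0,-0.037]]]}}

```text
time: 18.7
tool_pos: [0.5649, 0.0117, 0.1875]
tool_rot: [0.0, 0.998, 0.06, 0.0]
contact_force: [1.8, -0.3, -0.7]
gripper_width: 0.358
grasp_force: 61.8
```

Emit:
{"name": "arm_command", "arguments": {"rows": [[15,[-0.02,0.12,0],[0,0,0]],[15,[-0.04,0.24,0],[0,0,0]],[15,[-0.06,0.36,0],[0,0,0]],[15,[-0.08,0.48,0],[0,0,0]],[15,[-0.1,0.6,0],[0,0,0]],[15,[-0.12,0.72,0],[0,0,0]],[15,[-0.137,0.84,0],[0,0,0]],[15,[-0.137,0.96,0],[0,0,0]],[15,[-0.137,1.0,0],[0,0,0]],[15,[-0.137,1.0,0],[0,0,0]],[15,[-0.137,1.0,0],[0,0,0]]]}}

```text
time: 19.62
tool_pos: [0.5245, 0.3101, 0.1869]
tool_rot: [0.0, 0.998, 0.061, -0.0]
contact_force: [0.8, -0.0, -1.7]
gripper_width: 0.357
grasp_force: 61.8
```

```bash
cat >> meas.py <<'E'
def held(f):
    """stave in hand: top height, front end of the stripe and centre line"""
    C=cloud(f);H=hsv(f);m=(H[...,0]>120)&(H[...,0]<165)&(H[...,1]>60)
    n,l,s,c=cv2.connectedComponentsWithStats(m.astype(np.uint8))
    k=1+np.argmax(s[1:,4]);P=C[l==k];z=np.median(P[:,2]);P=P[abs(P[:,2]-z)<.003]*1000
    vx,vy,x0,y0=cv2.fitLine(P[:,:2].astype(np.float32),cv2.DIST_L2,0,.01,.01).ravel()
    if vx<0: vx,vy=-vx,-vy
    t=(P[:,:2]-[x0,y0])@[vx,vy];e=t.max()
    print('held top %.0f yaw %.1f front %.0f %.0f centre %.1f %.1f vis len %.0f'%(z*1000,np.degrees(np.arctan2(vy,vx)),x0+e*vx,y0+e*vy,x0+(e-65)*vx,y0+(e-65)*vy,np.ptp(t)))
E
python3 - <<'E'
from meas import *
f=grab('wrist');st();held(f);meas(f)
E
```

```text
t 19.67 [524.7 309.3 186.8] yaw 6.9 grip 0.355 62 [ 1.   0.5 -1.1]
held top 234 yaw 6.8 front 585 317 centre 520.8 309.3 vis len 115
jawtop xy 552 114 size 88 10 yaw 1.8 z 55
jawtop xy 544 171 size 139 23 yaw 7.3 z 52
jawtop xy 519 370 size 138 26 yaw 6.8 z 53
gearbox xy 576 54 size 35 21 yaw 86.0 z 80
gearbox xy 556 76 size 90 81 yaw 7.9 z 79
knobtop xy 601 108 size 23 17 yaw 19.6 z 142
paneltop xy 477 555 size 354 4 yaw 0.0 z 45
steel xy 451 -38 size 62 22 yaw -89.2 z 54
steel xy 521 357 size 129 1 yaw 6.7 z 50
steel xy 542 190 size 139 7 yaw 7.0 z 51
bed xy 432 -39 size 14 6 yaw -26.6 z 12
bed xy 485 101 size 65 6 yaw -83.5 z 15
bed xy 516 119 size 38 37 yaw 7.0 z 16
bed xy 572 129 size 38 30 yaw 5.7 z 15
bed xy 615 91 size 116 17 yaw -83.2 z 15
bed xy 531 275 size 167 139 yaw -82.9 z 16
hub xy 538 314 size 98 93 yaw 48.3 z 289
```

Emit:
{"name": "arm_command", "arguments": {"rows": [[15,[0.02,0.023,-0.05],[0,0,0]],[15,[0.02,0.023,-0.16],[0,0,0]],[15,[0.02,0.023,-0.28],[0,0,0]],[15,[0.02,0.023,-0.4],[0,0,0]],[15,[0.02,0.023,-0.5],[0,0,0]],[15,[0.02,0.023,-0.56],[0,0,0]],[15,[0.02,0.023,-0.6],[0,0,0]],[15,[0.02,0.023,-0.615],[0,0,0]],[15,[0.02,0.023,-0.622],[0,0,0]],[15,[0.02,0.023,-0.622],[0,0,0]]]}}

```text
time: 20.5
tool_pos: [0.5321, 0.3168, 0.0014]
tool_rot: [-0.0, 0.998, 0.06, 0.001]
contact_force: [-0.4, -0.5, -1.3]
gripper_width: 0.357
grasp_force: 61.8
```

Emit:
{"name": "arm_command", "arguments": {"rows": [[15,[0,0,-0.004],[0,0,0]],[15,[0,0,-0.004],[0,0,0]],[42,[0,0,-0.002],[0,0,0]],[42,[0,0,0.0],[0,0,0]],[42,[0,0,0.0],[0,0,0]],[42,[0,0,0.02],[0,0,0]],[42,[0,0,0.07],[0,0,0]],[42,[0,0,0.15],[0,0,0]],[42,[0,0,0.27],[0,0,0]],[42,[0,0,0.4],[0,0,0]],[42,[0,0,0.53],[0,0,0]],[42,[0,-0.02,0.66],[0,0,0]]]}}

```text
time: 21.5
tool_pos: [0.5303, 0.3116, 0.2005]
tool_rot: [-0.0, 0.998, 0.061, 0.0]
contact_force: [0.6, 0.1, -0.5]
gripper_width: 0.488
grasp_force: 0.0
```

Run:
```python
from meas import *
f=grab('wrist');st();staves(f,.047)
g=grab('top');H=hsv(g)
m=np.zeros((400,640),bool);m[140:310,360:420]=1
for r in rects(g,m&(H[...,0]>120)&(H[...,0]<165)&(H[...,1]>60),.034,8):print(r)
```

```text
t 21.55 [534.9 312.3 211.3] yaw 6.9 grip 0.495 0 [3.8 2.  7.2]
purple (529, 317, 130, 10, 6.9, [308.0, 169.0])
(432, -330, 126, 12, 22.6, [410.0, 262.0])
```

Stave 1 lies at (529,317) with yaw 6.9°, as wanted. The other stave has been knocked to about (432,-330). Fetching it.

Emit:
{"name": "arm_command", "arguments": {"rows": [[65,[-0.02,-0.12,0],[0,0,0]],[65,[-0.04,-0.24,0],[0,0,0]],[65,[-0.06,-0.36,0],[0,0,0]],[65,[-0.08,-0.48,0],[0,0,0.03]],[65,[-0.1,-0.6,0],[0,0,0.06]],[65,[-0.12,-0.72,0],[0,0,0.09]],[65,[-0.14,-0.84,0],[0,0,0.12]],[65,[-0.16,-0.96,0],[0,0,0.15]],[65,[-0.16,-1.0,0],[0,0,0.173]]]}}

```text
time: 22.35
tool_pos: [0.4818, 0.0076, 0.1982]
tool_rot: [0.001, 0.981, 0.194, -0.0]
contact_force: [0.7, 0.3, 0.6]
gripper_width: 0.764
grasp_force: 0.0
```

Emit:
{"name": "arm_command", "arguments": {"rows": [[65,[-0.02,-0.12,0],[0,0,0]],[65,[-0.04,-0.24,0],[0,0,0]],[65,[-0.06,-0.36,0],[0,0,0]],[65,[-0.08,-0.48,-0.05],[0,0,0]],[65,[-0.1,-0.6,-0.1],[0,0,0]],[65,[-0.12,-0.72,-0.15],[0,0,0]],[65,[-0.14,-0.84,-0.2],[0,0,0]],[65,[-0.16,-0.96,-0.25],[0,0,0]],[65,[-0.17,-1.0,-0.3],[0,0,0]],[65,[-0.17,-1.0,-0.35],[0,0,0]],[65,[-0.17,-1.0,-0.35],[0,0,0]]]}}

```text
time: 23.27
tool_pos: [0.4294, -0.2881, 0.0895]
tool_rot: [-0.003, 0.981, 0.194, -0.002]
contact_force: [-0.6, 0.9, -0.3]
gripper_width: 0.762
grasp_force: 0.0
```

Run:
```python
from meas import *
f=grab('wrist');st();staves(f)
```

```text
t 23.32 [ 430.3 -288.1   91.1] yaw 22.4 grip 0.759 0 [0.  0.1 0.3]
purple (435, -331, 133, 12, 23.4, [372.0, 211.0])
purple (497, -458, 132, 7, -0.5, [564.0, 202.0])
purple (497, -427, 132, 7, -0.4, [531.0, 186.0])
```

Emit:
{"name": "arm_command", "arguments": {"rows": [[65,[0.01,-0.1,0],[0,0,0.006]],[65,[0.015,-0.143,-0.04],[0,0,0.006]],[65,[0.015,-0.143,-0.12],[0,0,0.006]],[65,[0.015,-0.143,-0.2],[0,0,0.006]],[65,[0.015,-0.143,-0.27],[0,0,0.006]],[65,[0.015,-0.143,-0.337],[0,0,0.006]],[65,[0.015,-0.143,-0.337],[0,0,0.006]],[15,[0.015,-0.143,-0.337],[0,0,0.006]],[15,[0.015,-0.143,-0.337],[0,0,0.006]],[15,[0.015,-0.143,-0.337],[0,0,0.006]],[15,[0.015,-0.143,-0.337],[0,0,0.006]],[15,[0.015,-0.143,-0.337],[0,0,0.006]]]}}

```text
time: 24.32
tool_pos: [0.438, -0.3331, -0.0052]
tool_rot: [0.002, 0.98, 0.199, 0.001]
contact_force: [-0.4, 0.3, 7.2]
gripper_width: 0.348
grasp_force: 60.0
```

Emit:
{"name": "arm_command", "arguments": {"rows": [[15,[0,0,0.05],[0,0,0]],[15,[0,0,0.15],[0,0,0]],[15,[0,0,0.27],[0,0,0]],[15,[0,0,0.39],[0,0,0]],[15,[0,0,0.51],[0,0,0]],[15,[0,0.05,0.62],[0,0,0]],[15,[0.02,0.15,0.68],[0,0,-0.02]],[15,[0.04,0.27,0.68],[0,0,-0.05]],[15,[0.06,0.39,0.68],[0,0,-0.08]],[15,[0.08,0.51,0.68],[0,0,-0.11]],[15,[0.1,0.63,0.68],[0,0,-0.14]],[15,[0.12,0.75,0.68],[0,0,-0.179]]]}}

```text
time: 25.32
tool_pos: [0.4723, -0.1052, 0.1968]
tool_rot: [0.0, 0.998, 0.059, 0.001]
contact_force: [1.1, -0.5, -0.7]
gripper_width: 0.345
grasp_force: 59.6
```

Emit:
{"name": "arm_command", "arguments": {"rows": [[15,[0.03,0.12,0],[0,0,0]],[15,[0.06,0.24,0],[0,0,0]],[15,[0.09,0.36,0],[0,0,0]],[15,[0.12,0.48,0],[0,0,0]],[15,[0.15,0.6,0],[0,0,0]],[15,[0.18,0.72,0],[0,0,0]],[15,[0.2,0.84,0],[0,0,0]],[15,[0.2,0.96,0],[0,0,0]],[15,[0.2,1.0,0],[0,0,0]],[15,[0.2,1.0,0],[0,0,0]]]}}

```text
time: 26.15
tool_pos: [0.5319, 0.1958, 0.1963]
tool_rot: [-0.0, 0.998, 0.062, 0.0]
contact_force: [0.0, -0.2, -1.8]
gripper_width: 0.349
grasp_force: 59.7
```

Run:
```python
from meas import *
f=grab('wrist','w6.png');st();held(f)
```

```text
t 26.20 [532.1 194.  196.3] yaw 7.0 grip 0.346 60 [ 0.2 -0.6 -1.4]
held top 234 yaw 6.6 front 594 203 centre 529.2 195.1 vis len 125
```

Emit:
{"name": "arm_command", "arguments": {"rows": [[15,[0.015,0.1,0],[0,0,0]],[15,[0.015,0.209,-0.03],[0,0,0]],[15,[0.015,0.209,-0.16],[0,0,0]],[15,[0.015,0.209,-0.28],[0,0,0]],[15,[0.015,0.209,-0.4],[0,0,0]],[15,[0.015,0.209,-0.5],[0,0,0]],[15,[0.015,0.209,-0.56],[0,0,0]],[15,[0.015,0.209,-0.6],[0,0,0]],[15,[0.015,0.209,-0.62],[0,0,0]],[15,[0.015,0.209,-0.625],[0,0,0]],[15,[0.015,0.209,-0.625],[0,0,0]]]}}

```text
time: 27.12
tool_pos: [0.5382, 0.2552, 0.0101]
tool_rot: [-0.0, 0.998, 0.06, 0.001]
contact_force: [0.1, -0.6, -2.0]
gripper_width: 0.348
grasp_force: 59.8
```

Emit:
{"name": "arm_command", "arguments": {"rows": [[15,[0,0,-0.004],[0,0,0]],[15,[0,0,-0.004],[0,0,0]],[42,[0,0,-0.002],[0,0,0]],[42,[0,0,0.0],[0,0,0]],[42,[0,0,0.0],[0,0,0]],[42,[0,0,0.02],[0,0,0]],[42,[0,0,0.07],[0,0,0]],[42,[0,0,0.15],[0,0,0]],[42,[0,0,0.27],[0,0,0]],[42,[0,0,0.4],[0,0,0]],[42,[0,0,0.53],[0,0,0]],[42,[0,-0.02,0.62],[0,0,0]]]}}

```text
time: 28.12
tool_pos: [0.5379, 0.2509, 0.1995]
tool_rot: [-0.001, 0.998, 0.061, 0.003]
contact_force: [1.2, -0.3, 0.7]
gripper_width: 0.489
grasp_force: 0.0
```

Emit:
{"name": "arm_command", "arguments": {"rows": [[60,[0.03,-0.12,0],[0,0,0]],[60,[0.06,-0.24,0],[0,0,0]],[60,[0.09,-0.36,0],[0,0,0]],[60,[0.12,-0.48,0],[0,0,0]],[60,[0.12,-0.48,0],[0,0,0]],[60,[0.12,-0.48,0],[0,0,0]]]}}

```text
time: 28.62
tool_pos: [0.5732, 0.1043, 0.1949]
tool_rot: [-0.0, 0.998, 0.058, 0.0]
contact_force: [-0.1, 0.6, -0.6]
gripper_width: 0.701
grasp_force: 0.0
```

Run:
```python
from meas import *
f=grab('wrist');st();staves(f,.047);meas(f)
C=cloud(f);H=hsv(f)
top=((H[...,0]<8)|(H[...,0]>172))&(H[...,1]>140)&(H[...,2]>60)&(C[...,1]>0)&(C[...,2]>.143)
print('knob',C[top].mean(0),top.sum())
```

```text
t 28.67 [572.9 105.5 194.8] yaw 6.8 grip 0.705 0 [-0.5  0.8  0.2]
purple (531, 317, 134, 26, -0.8, [98.0, 182.0])
purple (537, 255, 134, 20, 1.3, [158.0, 184.0])
jawtop xy 603 57 size 26 1 yaw -82.3 z 54
jawtop xy 600 79 size 18 1 yaw -83.2 z 51
jawtop xy 519 370 size 140 28 yaw 7.2 z 53
jawtop xy 544 169 size 139 24 yaw 7.0 z 52
gearbox xy 556 74 size 89 79 yaw 7.0 z 80
knobtop xy 602 104 size 23 22 yaw 7.2 z 145
paneltop xy 587 191 size 10 4 yaw 10.8 z 40
paneltop xy 528 327 size 128 12 yaw 7.1 z 47
paneltop xy 535 265 size 129 11 yaw 5.8 z 47
paneltop xy 530 306 size 128 13 yaw 7.2 z 46
paneltop xy 537 244 size 129 12 yaw 6.5 z 46
paneltop xy 628 -62 size 37 26 yaw 73.5 z 40
paneltop xy 735 -66 size 25 3 yaw -11.7 z 39
steel xy 450 -59 size 53 18 yaw 76.7 z 51
steel xy 520 357 size 130 3 yaw 6.8 z 48
steel xy 542 190 size 140 7 yaw 7.1 z 51
bed xy 382 282 size 64 7 yaw 67.2 z 14
bed xy 481 129 size 39 4 yaw -83.6 z 16
bed xy 512 134 size 42 38 yaw -83.9 z 15
bed xy 570 140 size 44 37 yaw -83.7 z 16
bed xy 514 356 size 122 6 yaw 7.0 z 17
bed xy 584 351 size 35 15 yaw -83.4 z 15
bed xy 533 256 size 140 111 yaw 7.1 z 15
bed xy 607 99 size 135 33 yaw -84.2 z 15
hub xy 581 102 size 105 105 yaw -36.5 z 300
hub xy 553 76 size 14 8 yaw -67.4 z 101
hub xy 553 87 size 8 7 yaw 7.6 z 101
hub xy 554 63 size 13 6 yaw -6.1 z 101
knob [0.60377751 0.10385448 0.15003814] 934
```

Both staves are in place: clamp-frame x about +2 mm each, with clear gaps between them. The knob is at (602.8,104). Gripping it for the clockwise turns.

Emit:
{"name": "arm_command", "arguments": {"rows": [[60,[0.1,-0.004,0],[0,0,0]],[60,[0.1,-0.004,-0.08],[0,0,0]],[60,[0.1,-0.004,-0.18],[0,0,0]],[60,[0.1,-0.004,-0.26],[0,0,0]],[60,[0.1,-0.004,-0.32],[0,0,0]],[60,[0.1,-0.004,-0.365],[0,0,0]],[10,[0.1,-0.004,-0.365],[0,0,0]],[10,[0.1,-0.004,-0.365],[0,0,0]],[10,[0.1,-0.004,-0.365],[0,0,0]],[10,[0.1,-0.004,-0.365],[0,0,0]],[10,[0.1,-0.004,-0.365],[0,0,0]],[10,[0.1,-0.004,-0.365],[0,0,0]]]}}

```text
time: 29.67
tool_pos: [0.6039, 0.1049, 0.0869]
tool_rot: [-0.0, 0.998, 0.06, 0.001]
contact_force: [-1.1, 0.2, 2.8]
gripper_width: 0.262
grasp_force: 59.1
```

```bash
python3 -c "
from meas import *;st()"; python3 circ.py 32.5 -30 12 .0547
```

```text
t 29.67 [603.9 104.9  86.9] yaw 6.9 grip 0.262 59 [-1.1  0.2  2.8]
2 [0.028, -0.090]; -27 [0.008, -0.182]; -57 [-0.056, -0.252]; -87 [-0.146, -0.280]; -117 [-0.238, -0.260]; -147 [-0.308, -0.196]; -177 [-0.336, -0.106]; -207 [-0.316, -0.014]; -237 [-0.252, 0.056]; -267 [-0.162, 0.084]; -297 [-0.070, 0.064]; -327 [-0.000, 0.000];
```

Emit:
{"name": "arm_command", "arguments": {"rows": [[10,[0.028,-0.09,0],[0,0,0]],[10,[0.008,-0.182,0],[0,0,0]],[10,[-0.056,-0.252,0],[0,0,0]],[10,[-0.146,-0.28,0],[0,0,0]],[10,[-0.238,-0.26,0],[0,0,0]],[10,[-0.308,-0.196,0],[0,0,0]],[10,[-0.336,-0.106,0],[0,0,0]],[10,[-0.316,-0.014,0],[0,0,0]],[10,[-0.252,0.056,0],[0,0,0]],[10,[-0.162,0.084,0],[0,0,0]],[10,[-0.07,0.064,0],[0,0,0]],[10,[0,0,0],[0,0,0]]]}}

```text
time: 30.67
tool_pos: [0.603, 0.1069, 0.0866]
tool_rot: [-0.001, 0.998, 0.062, -0.001]
contact_force: [-14.4, -3.1, 10.9]
gripper_width: 0.262
grasp_force: 62.0
```

Run:
```python
from meas import *
f=grab('wrist','w7.png');st();staves(f,.047);meas(f)
```

```text
t 30.72 [605.6 102.   86.8] yaw 6.9 grip 0.258 61 [-4.7 -2.1  6.9]
purple (540, 259, 140, 27, -0.8, [94.0, 257.0])
purple (534, 315, 142, 31, -4.2, [22.0, 253.0])
jawtop xy 599 80 size 78 2 yaw -82.6 z 51
jawtop xy 549 220 size 118 24 yaw 6.8 z 51
gearbox xy 524 91 size 39 31 yaw -84.4 z 80
gearbox xy 578 65 size 54 49 yaw -83.0 z 79
knobtop xy 601 106 size 23 22 yaw 8.8 z 144
paneltop xy 517 326 size 108 13 yaw 7.1 z 47
paneltop xy 537 250 size 129 10 yaw 6.9 z 47
paneltop xy 534 269 size 130 12 yaw 6.9 z 47
paneltop xy 530 306 size 130 14 yaw 6.6 z 45
paneltop xy 638 -64 size 43 36 yaw -12.2 z 40
paneltop xy 736 -67 size 41 5 yaw -11.5 z 39
steel xy 462 350 size 15 3 yaw 1.6 z 47
steel xy 539 241 size 133 13 yaw 5.8 z 47
steel xy 729 105 size 34 5 yaw -83.1 z 49
bed xy 391 309 size 9 3 yaw 79.8 z 14
bed xy 505 177 size 58 28 yaw -83.0 z 15
bed xy 562 165 size 93 38 yaw -82.7 z 16
bed xy 601 125 size 188 38 yaw -83.6 z 15
bed xy 592 294 size 120 14 yaw -82.9 z 15
hub xy 612 97 size 115 95 yaw 54.4 z 184
```

View pics/w7.png

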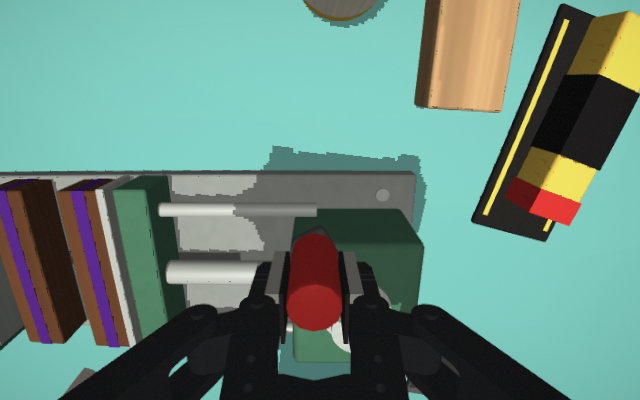

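The first turn has brought the jaw plate, at column 105, up against the second stave. Doing the second full turn.

Emit:
{"name": "arm_command", "arguments": {"rows": [[10,[0.028,-0.09,0],[0,0,0]],[10,[0.008,-0.182,0],[0,0,0]],[10,[-0.056,-0.252,0],[0,0,0]],[10,[-0.146,-0.28,0],[0,0,0]],[10,[-0.238,-0.26,0],[0,0,0]],[10,[-0.308,-0.196,0],[0,0,0]],[10,[-0.336,-0.106,0],[0,0,0]],[10,[-0.316,-0.014,0],[0,0,0]],[10,[-0.252,0.056,0],[0,0,0]],[10,[-0.162,0.084,0],[0,0,0]],[10,[-0.07,0.064,0],[0,0,0]],[10,[0,0,0],[0,0,0]]]}}

```text
time: 31.72
tool_pos: [0.603, 0.107, 0.0866]
tool_rot: [-0.001, 0.998, 0.062, -0.001]
contact_force: [-14.7, -1.9, 9.9]
gripper_width: 0.254
grasp_force: 62.5
```

```bash
cat > gap.py <<'E'
from meas import *
def prof(f):
    """hue/sat profile at jaw top along clamp y through several clamp x, z=.053"""
    O=np.array([.5338,.2577]);a=np.radians(6.9);ux=np.array([np.cos(a),np.sin(a)]);uy=np.array([-ux[1],ux[0]])
    H=hsv(f)
    for xc in(-.05,-.02,.02,.05):
        s=''
        for y in np.arange(-.05,.125,.0015):
            p=proj(f,[*(O+xc*ux+y*uy),.050 if (y<.045 or y>.097) else .047]).round().astype(int)
            if 0<=p[0]<640 and 0<=p[1]<400:
                h,S,v=H[p[1],p[0]]
                s+='p' if 120<h<165 and S>60 else 'G' if 55<h<90 and S>80 else 'b' if (h<25 or h>170) and S>90 else 's' if S<60 and v>110 else '.'
            else: s+='_'
        print(xc,s)
E
python3 - <<'E'
from gap import *
f=grab('wrist');st();staves(f,.047);prof(f)
g=grab('top');prof(g)
E
```

```text
t 31.77 [605.5 102.   86.8] yaw 6.9 grip 0.259 62 [-3.7 -2.2  6.8]
purple (494, 337, 67, 10, 6.8, [9.0, 308.0])
purple (535, 308, 142, 33, -3.4, [31.0, 253.0])
-0.05 ..............GGGGGGGGGGGGGGGGGGGGGGGGGGGGGGGGGGGG....ssssbbbbbpbppppppbbbbbbbbbbbbbbbpppppppbbbbb___________________
-0.02 ssssssssssssssssss..GGGGGGGGGGGGGGGGGGGGGGGGGGGGGG.....sssbbbbbpbpppppppbbbbbbbbbbbbbbpppppp_________________________
0.02 ....................GGGGGGGGGGGGGGGGGGGGGGGGGGGGGG....sssssbbbbpbppppppbbbbbbbbbbbb__________________________________
0.05 ssssssssssssssssssssssssssss.GGGGGGGGGGGGGGGGGGGGGG....ssssbbbbpbppppppbbbbbb________________________________________
-0.05 bbbbb..sssssssssssssssssssssssssss..GGGGGGGGGGGGG.....ssssssbbbbbpppppppppbbbbbbbbbbbbbppppppp..bbbb..GGGGGGGGGGGGGGG
-0.02 bbbbbsssssssssssssssssssssssssss..GGGGGGGGGGGGGGGGGG..ssssssbbbbbpppppppppbbbbbbbbbbb...ppppppbbbbbb...GGGGGGGGGGGGGG
0.02 bbbssssssssssssssssssssssssssss..GGGGGGGGGGGGGGGGGG..sssssssbbbbbpppppppppbbbbbbbbbbb..pppppppppbbbb..GGGGGGGGGGGGGGG
0.05 bsssssssssssssssssssssssssssssssss..GGGGGGGGGGGGG.....ssssssbbbbbpppppppppbbbbbbbbbbb..ppppppp..bbbb...GGGGGGGGGGGGGG
```

The row is now in contact. I'll add about 24° for the press, release, and look from above.

Emit:
{"name": "arm_command", "arguments": {"rows": [[10,[0.015,-0.036,0],[0,0,0]],[10,[0.026,-0.071,0],[0,0,0]],[10,[0.026,-0.071,0],[0,0,0]],[60,[0.026,-0.071,0],[0,0,0]],[60,[0.026,-0.071,0],[0,0,0]],[60,[0.026,-0.071,0],[0,0,0]],[60,[0.026,-0.071,0.02],[0,0,0]],[60,[0.026,-0.071,0.1],[0,0,0]],[60,[0.026,-0.071,0.22],[0,0,0]],[60,[0.0,0.0,0.34],[0,0,0]],[60,[-0.08,0.1,0.38],[0,0,0]],[60,[-0.17,0.2,0.4],[0,0,0]]]}}

```text
time: 32.82
tool_pos: [0.5539, 0.1653, 0.2101]
tool_rot: [-0.0, 0.998, 0.059, 0.004]
contact_force: [0.2, 0.3, 0.1]
gripper_width: 0.702
grasp_force: 0.0
```

Emit:
{"name": "arm_command", "arguments": {"rows": [[60,[-0.08,0.1,0.02],[0,0,0]],[60,[-0.16,0.2,0.02],[0,0,0]],[60,[-0.25,0.28,0.02],[0,0,0]],[60,[-0.34,0.36,0.02],[0,0,0]],[60,[-0.37,0.38,0.02],[0,0,0]],[60,[-0.37,0.38,0.02],[0,0,0]],[60,[-0.37,0.38,0.02],[0,0,0]]]}}

```text
time: 33.4
tool_pos: [0.4408, 0.2787, 0.2113]
tool_rot: [0.0, 0.998, 0.061, 0.001]
contact_force: [0.3, 0.5, 0.4]
gripper_width: 0.702
grasp_force: 0.0
```

Run:
```python
from gap import *
f=grab('wrist','w8.png');st();staves(f,.047);meas(f);prof(f)
np.savez('w8.npz',**{k:f[k] for k in('R','t','mtx','k1','color','z_map')})
for xc in (-.04,0,.04): 
  O=np.array([.5338,.2577]);a=np.radians(6.9);ux=np.array([np.cos(a),np.sin(a)]);uy=np.array([-ux[1],ux[0]])
  print([tuple(proj(f,[*(O+xc*ux+y*uy),.053]).round()) for y in(0,.1)])
im=f['color'][60:260,160:440,::-1];cv2.imwrite('pics/w8c.png',cv2.resize(im,(784,560),interpolation=cv2.INTER_CUBIC))
```

```text
t 33.45 [441.4 278.3 211.3] yaw 6.9 grip 0.704 0 [ 0.4 -0.4  0.3]
purple (528, 310, 129, 10, 7.2, [291.0, 72.0])
purple (524, 342, 129, 10, 7.0, [257.0, 72.0])
jawtop xy 550 114 size 87 4 yaw 7.5 z 51
jawtop xy 528 272 size 135 23 yaw 6.8 z 53
jawtop xy 517 370 size 136 27 yaw 7.4 z 53
gearbox xy 555 75 size 90 81 yaw 6.9 z 79
knobtop xy 603 85 size 17 10 yaw -79.6 z 146
paneltop xy 573 291 size 11 4 yaw 6.8 z 42
paneltop xy 530 300 size 128 10 yaw 7.3 z 47
paneltop xy 526 326 size 128 22 yaw 7.0 z 47
paneltop xy 524 352 size 128 11 yaw 6.9 z 47
paneltop xy 437 555 size 273 4 yaw -0.1 z 44
steel xy 450 -46 size 78 21 yaw 87.6 z 55
steel xy 521 357 size 129 1 yaw 7.2 z 50
steel xy 526 291 size 135 5 yaw 6.9 z 52
bed xy 382 280 size 32 1 yaw 72.5 z 15
bed xy 432 -40 size 13 6 yaw -22.8 z 12
bed xy 468 279 size 15 3 yaw 7.0 z 16
bed xy 529 286 size 81 3 yaw 7.0 z 15
bed xy 547 142 size 235 140 yaw -83.1 z 15
bed xy 591 294 size 14 3 yaw 7.1 z 15
hub xy 446 333 size 4 2 yaw -25.8 z 327
hub xy 446 336 size 2 1 yaw -39.5 z 327
hub xy 484 282 size 75 13 yaw 19.1 z 322
hub xy 445 342 size 3 
[... 328 characters left out ...]
ssssssssssGGGGGGGGGGGGGGGbbbssssbbbbbbbpppppppbbbbbbbbbbbbbbbppppppbbbbbbb..GGGGGGGGGGGGGGG
-0.02 ssssssssssssssssssssssssssssssssssssGGGGGGGGGGGGGGG.ss.sssbbbbbbbbppppppbbbbbbbbbbbbbbbpppppppbbbbbb.GGGGGGGGGGGGGGGG
0.02 ssssssssssssssssssssssssssssssssssssGGGGGGGGGGGGGGGGs..sss.bbbbbbbppppppbbbbbbbbbbbbbbbpppppppbbbbbb.GGGGGGGGGGGGGGGG
0.05 ssssssssssssssssssssssssssssssssssss.GGGGGGGGGGGGGGGs..ssssbbbbbbbppppppbbbbbbbbbbbbbbbppppppbbbbbbb.GGGGGGGGGGGGGGGG
[(np.float64(347.0), np.float64(120.0)), (np.float64(242.0), np.float64(120.0))]
[(np.float64(348.0), np.float64(76.0)), (np.float64(239.0), np.float64(76.0))]
[(np.float64(350.0), np.float64(29.0)), (np.float64(237.0), np.float64(29.0))]
```

View pics/w8c.png

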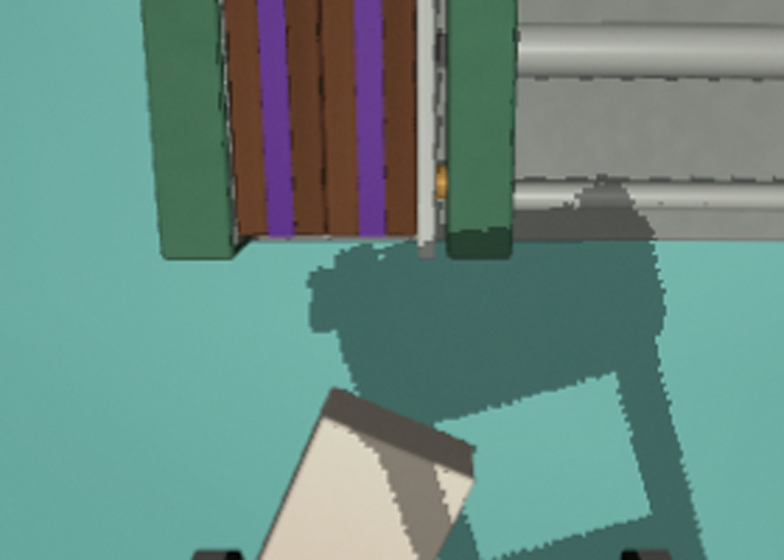

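The row is gripped: both staves touch, at crop columns 235 to 417. The plate is pushed back, with the unpressed face about 39 mm and the row edge at 36 mm, so the press is about 3 mm. The row is centred along the jaws within 1 mm. Now for the scanner and tag view.

Emit:
{"name": "arm_command", "arguments": {"rows": [[70,[0.02,-0.1,0.06],[0,0,-0.03]],[70,[0.04,-0.22,0.1],[0,0,-0.06]],[70,[0.06,-0.34,0.14],[0,0,-0.09]],[70,[0.08,-0.46,0.18],[0,0,-0.12]],[70,[0.1,-0.58,0.2],[0,0,-0.15]],[70,[0.12,-0.7,0.2],[0,0,-0.17]],[70,[0.14,-0.82,0.2],[0,0,-0.17]],[70,[0.16,-0.94,0.2],[0,0,-0.17]],[70,[0.17,-1.0,0.2],[0,0,-0.17]],[70,[0.17,-1.0,0.2],[0,0,-0.17]],[70,[0.17,-1.0,0.2],[0,0,-0.17]]]}}

```text
time: 34.37
tool_pos: [0.4921, -0.0234, 0.2709]
tool_rot: [-0.0, 0.997, -0.076, -0.0]
contact_force: [-0.6, 1.1, -0.5]
gripper_width: 0.82
grasp_force: 0.0
```

Run:
```python
from meas import *
f=grab('wrist','w9.png');st();C=cloud(f);H=hsv(f)
np.savez('w9.npz',**{k:f[k] for k in('R','t','mtx','k1','color','z_map')})
inb=(C[...,0]>.35)&(C[...,0]<.56)&(C[...,1]>-.12)&(C[...,1]<.03)&(C[...,2]>.02)&(C[...,2]<.12)
n,l,s,c=cv2.connectedComponentsWithStats(inb.astype(np.uint8))
for k in range(1,n):
  if s[k,4]>150:print(s[k],C[l==k].mean(0))
```

```text
t 34.42 [492.  -22.3 270.9] yaw -8.5 grip 0.819 0 [ 0.3 -0.   0.1]
[ 307  180   67   46 2845] [ 0.43882448 -0.04506597  0.06490988]
```

View pics/w9.png

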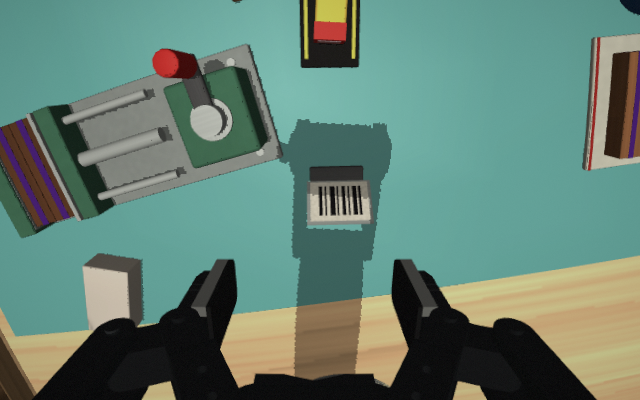

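The tag label shows at (338,202) and the scanner's red end at (330,30). I'll fit the tag plane and measure the scanner and its pad.

Run:
```python
from meas import *
f=dict(np.load('w9.npz'));f['k1']=float(f['k1']);C=cloud(f);H=hsv(f)
# label: pixels rows 180-226, cols 305-372 brighter/paper + stripes
sub=np.zeros((400,640),bool);sub[186:219,311:366]=1
P=C[sub&(C[...,2]>.03)]
c=P.mean(0);u,s,v=np.linalg.svd(P-c);n=v[2]*np.sign(v[2][2]);r=abs((P-c)@n);P=P[r<.004];c=P.mean(0);n=np.linalg.svd(P-c)[2][2];n*=np.sign(n[2])
print('plane c',c.round(4),'n',n.round(3),'elev',np.degrees(np.arcsin(n[2])).round(1),'az',np.degrees(np.arctan2(n[1],n[0])).round(1),len(P))
# paper region outline
pap=(abs((C-c)@n)<.006)&(abs(C-c).max(-1)<.06)
pap=cv2.morphologyEx(pap.astype(np.uint8),cv2.MORPH_OPEN,np.ones((5,5)))
Q=C[pap>0];ex=np.cross([0,0,1],n);ex/=np.linalg.norm(ex);ey=np.cross(n,ex)
a=(Q-c)@ex;b=(Q-c)@ey
print('ex',a.min(),a.max(),'ey',b.min(),b.max(),'mid',(c+ex*(np.percentile(a,1)+np.percentile(a,99))/2+ey*(np.percentile(b,1)+np.percentile(b,99))/2).round(4))
g=grab('top');G=hsv(g);D=cloud(g)
roi=np.zeros((400,640),bool);roi[155:222,308:352]=1
yel=roi&(G[...,0]>20)&(G[...,0]<35)&(G[...,1]>120)
red=roi&((G[...,0]<8)|(G[...,0]>172))&(G[...,1]>120)
mat=(G[...,0]>80)&(G[...,0]<97)&(G[...,1]>60)
print('yel',rects(g,yel,.040,10));print('red',rects(g,red,.040,5));print('pad',rects(g,roi&~mat,.006,100))
hi=roi&(D[...,2]>.032);print('hi',rects(g,cv2.morphologyEx(hi.astype(np.uint8),cv2.MORPH_OPEN,np.ones((3,3))),.040,30))
cv2.imwrite('pics/sc.png',cv2.resize(g['color'][150:230,300:380,::-1],(480,480),interpolation=cv2.INTER_CUBIC))
```

```text
plane c [ 0.4397 -0.0442  0.065 ] n [ 0.758 -0.098  0.644] elev 40.1 az -7.4 464
ex -0.039062050610375904 0.03643097221703506 ey -0.03085330446724639 0.026461343289635234 mid [ 0.4408 -0.0454  0.0635]
yel [(671, -68, 162, 62, -8.0, [329.0, 189.0])]
red [(571, -36, 78, 13, -89.9, [319.0, 220.0]), (619, -59, 40, 19, 74.8, [327.0, 204.0])]
pad [(676, -69, 171, 66, -8.2, [330.0, 190.0])]
hi [(574, -36, 79, 20, -89.9, [319.0, 219.0]), (684, -72, 141, 34, -11.2, [331.0, 186.0])]
```

Emit:
{"name": "arm_command", "arguments": {"rows": [[65,[0.12,-0.03,0],[0,0,-0.03]],[65,[0.24,-0.06,0],[0,0,-0.03]],[65,[0.36,-0.09,-0.05],[0,0,-0.03]],[65,[0.46,-0.12,-0.13],[0,0,-0.03]],[65,[0.55,-0.14,-0.22],[0,0,-0.03]],[65,[0.6,-0.16,-0.32],[0,0,-0.03]],[65,[0.6,-0.16,-0.42],[0,0,-0.03]],[65,[0.6,-0.16,-0.42],[0,0,-0.03]],[65,[0.6,-0.16,-0.42],[0,0,-0.03]]]}}

```text
time: 35.22
tool_pos: [0.6703, -0.0678, 0.1425]
tool_rot: [-0.0, 0.995, -0.096, -0.003]
contact_force: [-0.1, 0.2, -0.2]
gripper_width: 0.764
grasp_force: 0.0
```

Run:
```python
from meas import *
f=grab('wrist','w10.png');st();D=cloud(f)
roi=(D[...,0]<.8)&(D[...,1]<0)&(D[...,1]>-.14)
hi=roi&(D[...,2]>.036)&(D[...,2]<.046);print('hi',rects(f,cv2.morphologyEx(hi.astype(np.uint8),cv2.MORPH_OPEN,np.ones((5,5))),.040,300))
H=hsv(f);yel=roi&(H[...,0]>20)&(H[...,0]<35)&(H[...,1]>120)&(D[...,2]<.02);print('padlines',rects(f,yel,.006,40))
```

```text
t 35.27 [671.8 -68.2 145.6] yaw -11.0 grip 0.759 0 [-0.4  0.5  0.9]
hi [(685, -73, 141, 35, -11.2, [315.0, 163.0])]
padlines [(678, -42, 150, 5, -8.1, [284.0, 167.0]), (670, -97, 151, 5, -8.1, [345.0, 164.0])]
```

View pics/w10.png

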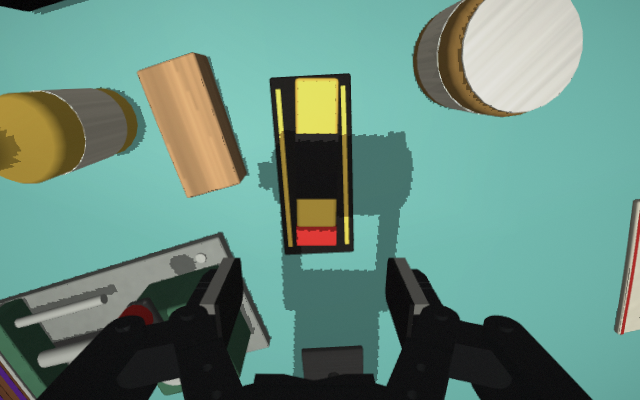

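The scanner is at (685,-73) with yaw -11.2°, and its pad is centred near (674,-69.5) with yaw -8.1°. The bystanders are well clear. Gripping it.

Emit:
{"name": "arm_command", "arguments": {"rows": [[65,[0.048,-0.016,-0.06],[0,0,0]],[65,[0.048,-0.016,-0.16],[0,0,0]],[65,[0.048,-0.016,-0.26],[0,0,0]],[65,[0.048,-0.016,-0.35],[0,0,0]],[65,[0.048,-0.016,-0.42],[0,0,0]],[65,[0.048,-0.016,-0.465],[0,0,0]],[65,[0.048,-0.016,-0.465],[0,0,0]],[15,[0.048,-0.016,-0.465],[0,0,0]],[15,[0.048,-0.016,-0.465],[0,0,0]],[15,[0.048,-0.016,-0.465],[0,0,0]],[15,[0.048,-0.016,-0.465],[0,0,0]],[15,[0.048,-0.016,-0.465],[0,0,0]]]}}

```text
time: 36.27
tool_pos: [0.6881, -0.0745, 0.0083]
tool_rot: [0.0, 0.995, -0.097, 0.002]
contact_force: [-0.2, -0.0, 6.3]
gripper_width: 0.177
grasp_force: 3.3
```

```bash
python3 -c "
from meas import *;st()"
```

```text
t 36.27 [688.1 -74.5   8.3] yaw -11.1 grip 0.177 3 [-0.2 -0.   6.3]
```

Run:
```python
from meas import *
f=grab('wrist');st()
g=grab('top');
cv2.imwrite('pics/w11.png',np.hstack([f['color'][100:,:,::-1][:,120:520],cv2.resize(g['color'][140:240,290:390,::-1],(300,300))]))
D=cloud(f)
for v in(120,160,200,240,280):print(v,(D[v,[290,315,330]]*1000).round().astype(int).tolist())
```

```text
t 36.32 [688.1 -74.5   8.3] yaw -11.1 grip 0.177 3 [0.  0.8 5.7]
120 [[756, -78, 39], [754, -88, 38], [753, -94, 37]]
160 [[740, -75, 40], [738, -85, 41], [737, -91, 41]]
200 [[723, -71, 41], [721, -82, 41], [720, -88, 41]]
240 [[704, -67, 41], [702, -78, 41], [701, -85, 40]]
280 [[701, -68, 69], [682, -74, 41], [684, -81, 46]]
```

View pics/w11.png

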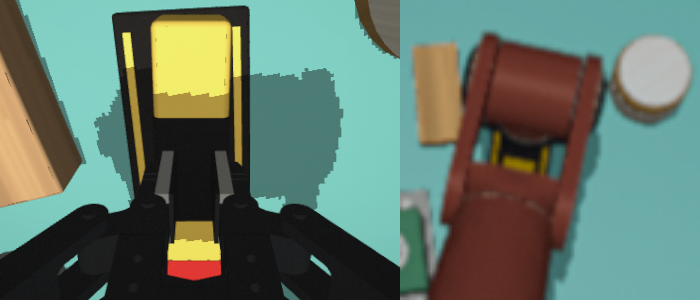

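The fingers closed on top of the scanner. The tips sit about 32 mm above the TCP reading, so I'll open and go about 20 mm lower.

Emit:
{"name": "arm_command", "arguments": {"rows": [[65,[0,0,0.02],[0,0,0]],[65,[0,0,0.02],[0,0,0]],[65,[-0.008,0.003,0.02],[0,0,0]],[65,[-0.008,0.003,0.02],[0,0,0]],[65,[-0.008,0.003,-0.02],[0,0,0]],[65,[-0.008,0.003,-0.05],[0,0,0]],[65,[-0.008,0.003,-0.07],[0,0,0]],[65,[-0.008,0.003,-0.07],[0,0,0]],[15,[-0.008,0.003,-0.07],[0,0,0]],[15,[-0.008,0.003,-0.07],[0,0,0]],[15,[-0.008,0.003,-0.07],[0,0,0]],[15,[-0.008,0.003,-0.07],[0,0,0]]]}}

```text
time: 37.37
tool_pos: [0.6843, -0.0733, -0.0149]
tool_rot: [0.0, 0.995, -0.097, 0.001]
contact_force: [-0.0, 0.1, -1.3]
gripper_width: 0.383
grasp_force: 61.9
```

Emit:
{"name": "arm_command", "arguments": {"rows": [[15,[0,0,0],[0,0,0]],[15,[0,0,0],[0,0,0]]]}}

```text
time: 37.53
tool_pos: [0.6843, -0.0733, -0.0149]
tool_rot: [0.0, 0.995, -0.097, 0.001]
contact_force: [0.4, 0.0, -0.6]
gripper_width: 0.385
grasp_force: 62.3
```

The scanner is gripped at width 0.385 with 62 N. Working out the scan pose.

Run:
```python
from h import *
from scipy.spatial.transform import Rotation as R
el,az=np.radians(43),np.radians(-7.4);a0=np.radians(-11.15)
x=np.array([np.cos(el)*np.cos(az),np.cos(el)*np.sin(az),np.sin(el)]);y=np.array([-np.sin(az),np.cos(az),0])
B=np.c_[x,y,np.cross(x,y)];A=R.from_euler('z',a0).as_matrix()
r=R.from_matrix(B@A.T).as_rotvec();print((r/(np.pi/2)).round(3))
mid=np.array([.441,-.0454,.0635]);sc=mid+.17*x;tcp=sc-.038*B[:,2]
print(sc,tcp,((tcp-[.6843,-.0733,-.0149])/.3).round(3))
```

```text
[-0.077 -0.472  0.04 ]
[ 0.5642946  -0.06141317  0.17943972] [ 0.58999469 -0.06475103  0.15164828] [-0.314  0.028  0.555]
```

Emit:
{"name": "arm_command", "arguments": {"rows": [[15,[0,0,0.04],[0,0,0]],[15,[0,0,0.1],[0,0,0]],[15,[0,0,0.2],[0,0,0]],[15,[0,0,0.32],[0,0,0]],[15,[0,0,0.44],[0,0,0]],[15,[0,0,0.56],[0,0,0]],[15,[-0.05,0,0.67],[0,0,0]],[15,[-0.12,0.01,0.76],[0,0,0]],[15,[-0.2,0.02,0.8],[0,0,0]],[15,[-0.2,0.02,0.8],[0,0,0]]]}}

```text
time: 38.37
tool_pos: [0.623, -0.067, 0.2305]
tool_rot: [0.0, 0.995, -0.097, 0.003]
contact_force: [0.7, 0.2, -1.5]
gripper_width: 0.384
grasp_force: 62.0
```

Emit:
{"name": "arm_command", "arguments": {"rows": [[15,[0,0,0.05],[-0.011,-0.067,0.006]],[15,[0,0,0.05],[-0.022,-0.135,0.011]],[15,[0,0,0.05],[-0.033,-0.202,0.017]],[15,[0,0,0.05],[-0.044,-0.27,0.023]],[15,[0,0,0.05],[-0.055,-0.337,0.029]],[15,[0,0,0.05],[-0.066,-0.405,0.034]],[15,[0,0,0.05],[-0.077,-0.472,0.04]],[15,[0,0,0.05],[-0.077,-0.472,0.04]],[15,[0,0,0.05],[-0.077,-0.472,0.04]]]}}

```text
time: 39.12
tool_pos: [0.6216, -0.0667, 0.2358]
tool_rot: [0.023, 0.93, -0.06, 0.363]
contact_force: [0.5, -0.5, -1.3]
gripper_width: 0.379
grasp_force: 62.0
```

```bash
cat > scan.py <<'E'
from meas import *
from scipy.spatial.transform import Rotation as R
s=monitor.state();q=s['tool_rot'];M=R.from_quat([q[1],q[2],q[3],q[0]]).as_matrix()
x=M[:,0];z=M[:,2];sc=s['tool_pos']-.038*z;lens=sc-.07*x
mid=np.array([.441,-.0454,.0635]);d=mid-lens;n=np.array([.7253,-.0942,.682])
goal=mid+.1*n
print('t',s['time'],'x',x.round(3),'lens',lens.round(4),'dist %.4f'%np.linalg.norm(d),'aim err deg %.1f'%np.degrees(np.arccos(d@-x/np.linalg.norm(d))),'square %.1f'%np.degrees(np.arccos(x@n)),'shift',((goal-lens)/.3).round(3),'grip',s['gripper_width'],s['grasp_force'],s['contact_force'].round(1))
E
python3 scan.py
python3 - <<'E'
from h import *
grab('scene');f=grab('scene');cv2.imwrite('pics/s2.png',cv2.resize(f['color'][100:300,220:460,::-1],(720,600),interpolation=cv2.INTER_CUBIC))
E
```

```text
t 39.1167 x [ 0.73  -0.095  0.677] lens [ 0.545  -0.0568  0.2163] dist 0.1852 aim err deg 13.0 square nan shift [-0.105  0.007 -0.282] grip 0.37918874307911615 62.01821208000183 [ 0.5 -0.5 -1.3]scan.py:7: RuntimeWarning: invalid value encountered in arccos
  print('t',s['time'],'x',x.round(3),'lens',lens.round(4),'dist %.4f'%np.linalg.norm(d),'aim err deg %.1f'%np.degrees(np.arccos(d@-x/np.linalg.norm(d))),'square %.1f'%np.degrees(np.arccos(x@n)),'shift',((goal-lens)/.3).round(3),'grip',s['gripper_width'],s['grasp_force'],s['contact_force'].round(1))
```

View pics/s2.png

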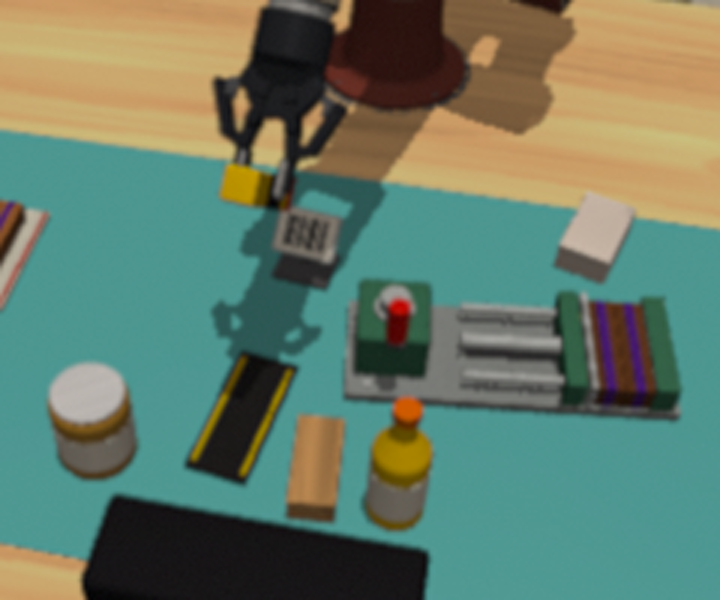

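The scene crop shows the scanner in hand, almost end-on to this camera, above the tag at (308,235). The pad is free and the row is clamped. I'll check the scanner's in-hand pose with the wrist camera, then approach.

Emit:
{"name": "arm_command", "arguments": {"rows": [[15,[-0.03,0.002,-0.08],[0,0,0]],[15,[-0.06,0.004,-0.16],[0,0,0]],[15,[-0.09,0.006,-0.23],[0,0,0]],[15,[-0.105,0.007,-0.27],[0,0,0]],[15,[-0.105,0.007,-0.282],[0,0,0]],[15,[-0.105,0.007,-0.282],[0,0,0]]]}}

```text
time: 39.72
tool_pos: [0.5932, -0.0654, 0.1555]
tool_rot: [0.024, 0.928, -0.06, 0.366]
contact_force: [-0.2, -0.3, -1.8]
gripper_width: 0.384
grasp_force: 62.1
```

```bash
python3 scan.py
python3 - <<'E'
from meas import *
from scipy.spatial.transform import Rotation as R
f=grab('wrist','w12.png');C=cloud(f);H=hsv(f)
s=monitor.state();q=s['tool_rot'];M=R.from_quat([q[1],q[2],q[3],q[0]]).as_matrix()
T=(C-s['tool_pos'])@M   # tool frame
sel=(abs(T[...,1])<.025)&(T[...,2]<.0)&(T[...,2]>-.08)&(abs(T[...,0])<.09)
yel=sel&(H[...,0]>18)&(H[...,0]<36)&(H[...,1]>110)
red=sel&((H[...,0]<8)|(H[...,0]>172))&(H[...,1]>120)
for n,m in(('yel',yel),('red',red)):
  P=T[m]*1000;print(n,len(P),P.mean(0).round(1) if len(P) else '',np.percentile(P,[1,99],axis=0).round(0).tolist() if len(P) else '')
  if n=='yel': 
    v=cv2.fitLine(P[:,:2].astype(np.float32),cv2.DIST_L2,0,.01,.01).ravel();print(v)
E
```

```text
t 39.7167 x [ 0.725 -0.093  0.682] lens [ 0.5167 -0.0555  0.1355] dist 0.1050 aim err deg 0.3 square nan shift [-0.011  0.002 -0.013] grip 0.3841056603726327 62.071216106414795 [-0.2 -0.3 -1.8]
yel 13270 [ 36.8   0.3 -53.9] [[-42.0, -16.0, -56.0], [71.0, 17.0, -38.0]]
[9.9999869e-01 1.6206616e-03 3.6816681e+01 2.8686026e-01]
red 0  scan.py:7: RuntimeWarning: invalid value encountered in arccos
  print('t',s['time'],'x',x.round(3),'lens',lens.round(4),'dist %.4f'%np.linalg.norm(d),'aim err deg %.1f'%np.degrees(np.arccos(d@-x/np.linalg.norm(d))),'square %.1f'%np.degrees(np.arccos(x@n)),'shift',((goal-lens)/.3).round(3),'grip',s['gripper_width'],s['grasp_force'],s['contact_force'].round(1))
```

The scanner sits straight and centred in the hand. I'll close the last 5 mm and hold for over 2 s.

Emit:
{"name": "arm_command", "arguments": {"rows": [[15,[-0.011,0.002,-0.013],[0,0,0]],[15,[-0.011,0.002,-0.013],[0,0,0]],[15,[-0.011,0.002,-0.013],[0,0,0]],[15,[-0.011,0.002,-0.013],[0,0,0]],[15,[-0.011,0.002,-0.013],[0,0,0]],[15,[-0.011,0.002,-0.013],[0,0,0]],[15,[-0.011,0.002,-0.013],[0,0,0]],[15,[-0.011,0.002,-0.013],[0,0,0]],[15,[-0.011,0.002,-0.013],[0,0,0]],[15,[-0.011,0.002,-0.013],[0,0,0]],[15,[-0.011,0.002,-0.013],[0,0,0]],[15,[-0.011,0.002,-0.013],[0,0,0]]]}}

```text
time: 40.77
tool_pos: [0.589, -0.0645, 0.1509]
tool_rot: [0.024, 0.928, -0.06, 0.366]
contact_force: [-0.7, -0.3, -2.9]
gripper_width: 0.386
grasp_force: 62.1
```

Emit:
{"name": "arm_command", "arguments": {"rows": [[15,[0,0,0],[0,0,0]],[15,[0,0,0],[0,0,0]],[15,[0,0,0],[0,0,0]],[15,[0,0,0],[0,0,0]],[15,[0,0,0],[0,0,0]],[15,[0,0,0],[0,0,0]],[15,[0,0,0],[0,0,0]],[15,[0,0,0],[0,0,0]],[15,[0,0,0],[0,0,0]],[15,[0,0,0],[0,0,0]],[15,[0,0,0],[0,0,0]],[15,[0,0,0],[0,0,0]]]}}

```text
time: 41.77
tool_pos: [0.589, -0.0645, 0.151]
tool_rot: [0.024, 0.928, -0.06, 0.366]
contact_force: [0.1, 0.6, -1.7]
gripper_width: 0.385
grasp_force: 62.1
```

Emit:
{"name": "arm_command", "arguments": {"rows": [[15,[0,0,0],[0,0,0]],[15,[0,0,0],[0,0,0]],[15,[0,0,0],[0,0,0]],[15,[0,0,0],[0,0,0]],[15,[0,0,0],[0,0,0]],[15,[0,0,0],[0,0,0]]]}}

```text
time: 42.27
tool_pos: [0.589, -0.0645, 0.151]
tool_rot: [0.024, 0.928, -0.06, 0.366]
contact_force: [0.3, 0.8, -2.6]
gripper_width: 0.386
grasp_force: 62.1
```

```bash
python3 scan.py 2>/dev/null; python3 -c "
from meas import *
f=grab('top');G=hsv(f);roi=np.zeros((400,640),bool);roi[155:222,308:352]=1
mat=(G[...,0]>80)&(G[...,0]<97)&(G[...,1]>60);print(rects(f,roi&~mat,.006,100))"
```

```text
t 42.2667 x [ 0.725 -0.093  0.682] lens [ 0.5125 -0.0547  0.131 ] dist 0.0988 aim err deg 0.1 square nan shift [ 0.003 -0.001  0.002] grip 0.3855881613109012 62.071802616119385 [ 0.3  0.8 -2.6]
[(658, -67, 188, 71, -6.1, [329.0, 195.0])]
```

Held for 2.5 s at 99 mm, aimed within 0.2°. Now backing off, levelling, and returning the scanner to its pad.

Emit:
{"name": "arm_command", "arguments": {"rows": [[15,[0.05,-0.003,0.06],[0,0,0]],[15,[0.1,-0.006,0.15],[0,0,0]],[15,[0.15,-0.01,0.25],[0,0,0]],[15,[0.2,-0.012,0.3],[0.009,0.068,-0.001]],[15,[0.24,-0.014,0.3],[0.018,0.136,-0.002]],[15,[0.28,-0.016,0.3],[0.026,0.204,-0.003]],[15,[0.28,-0.017,0.3],[0.035,0.272,-0.005]],[15,[0.28,-0.017,0.3],[0.044,0.34,-0.006]],[15,[0.28,-0.017,0.3],[0.053,0.408,-0.007]],[15,[0.28,-0.017,0.3],[0.0615,0.474,-0.008]],[15,[0.28,-0.017,0.3],[0.0615,0.474,-0.008]],[15,[0.28,-0.017,0.3],[0.0615,0.474,-0.008]]]}}

```text
time: 43.32
tool_pos: [0.6741, -0.0698, 0.2392]
tool_rot: [0.002, 0.998, -0.07, -0.0]
contact_force: [-0.2, -0.6, -2.9]
gripper_width: 0.382
grasp_force: 62.0
```

Run:
```python
from meas import *
from scipy.spatial.transform import Rotation as R
st();f=grab('wrist');C=cloud(f);H=hsv(f)
s=monitor.state();q=s['tool_rot'];M=R.from_quat([q[1],q[2],q[3],q[0]]).as_matrix();print(M.round(3).tolist())
T=(C-s['tool_pos'])@M
sel=(abs(T[...,1])<.025)&(T[...,2]<-.03)&(T[...,2]>-.08)&(abs(T[...,0])<.09)
P=T[sel&(H[...,0]>18)&(H[...,0]<36)&(H[...,1]>110)]*1000;print(np.percentile(P,[1,99],axis=0).round().tolist())
yel=(C[...,2]<.02)&(H[...,0]>20)&(H[...,0]<35)&(H[...,1]>120)&(C[...,0]>.5);print('padlines',rects(f,yel,.006,20))
```

```text
t 43.32 [674.1 -69.8 239.2] yaw -8.0 grip 0.382 62 [-0.2 -0.6 -2.9]
[[0.99, -0.139, 0.0], [-0.139, -0.99, -0.004], [0.001, 0.004, -1.0]]
[[-40.0, -16.0, -56.0], [73.0, 17.0, -39.0]]
padlines [(735, -106, 19, 5, -7.0, [337.0, 100.0]), (743, -51, 19, 5, -9.1, [288.0, 100.0]), (757, 90, 55, 21, -0.4, [168.0, 105.0])]
```

Emit:
{"name": "arm_command", "arguments": {"rows": [[15,[0,0,-0.1],[0,0,0]],[15,[0,0,-0.22],[0,0,0]],[15,[0,0,-0.34],[0,0,0]],[15,[0,0,-0.46],[0,0,0]],[15,[0,0,-0.58],[0,0,0]],[15,[0,0,-0.68],[0,0,0]],[15,[0,0,-0.76],[0,0,0]],[15,[0,0,-0.81],[0,0,0]],[15,[0,0,-0.83],[0,0,0]],[15,[0,0,-0.839],[0,0,0]],[15,[0,0,-0.839],[0,0,0]]]}}

```text
time: 44.28
tool_pos: [0.6738, -0.0698, -0.0093]
tool_rot: [0.002, 0.998, -0.07, 0.001]
contact_force: [-0.0, -0.0, -3.0]
gripper_width: 0.385
grasp_force: 62.0
```

Emit:
{"name": "arm_command", "arguments": {"rows": [[15,[0,0,-0.004],[0,0,0]],[15,[0,0,-0.006],[0,0,0]],[15,[0,0,-0.006],[0,0,0]]]}}

```text
time: 44.53
tool_pos: [0.6742, -0.0698, -0.0108]
tool_rot: [0.002, 0.998, -0.07, 0.001]
contact_force: [0.2, 0.5, -2.0]
gripper_width: 0.385
grasp_force: 62.0
```

Emit:
{"name": "arm_command", "arguments": {"rows": [[15,[0,0,-0.005],[0,0,0]],[15,[0,0,-0.01],[0,0,0]],[15,[0,0,-0.01],[0,0,0]]]}}

```text
time: 44.78
tool_pos: [0.6737, -0.0698, -0.0148]
tool_rot: [0.002, 0.998, -0.07, 0.001]
contact_force: [-0.4, -0.6, -0.2]
gripper_width: 0.39
grasp_force: 62.2
```

It is touching down. Releasing and retreating upwards.

Emit:
{"name": "arm_command", "arguments": {"rows": [[60,[0,0,0],[0,0,0]],[60,[0,0,0],[0,0,0]],[60,[0,0,0],[0,0,0]],[60,[0,0,0.03],[0,0,0]],[60,[0,0,0.1],[0,0,0]],[60,[0,0,0.2],[0,0,0]],[60,[0,0,0.32],[0,0,0]],[60,[-0.05,0,0.44],[0,0,0]],[60,[-0.12,0,0.56],[0,0,0]],[60,[-0.2,0,0.68],[0,0,0]],[60,[-0.3,0,0.74],[0,0,0]],[60,[-0.4,0,0.8],[0,0,0]]]}}

```text
time: 45.78
tool_pos: [0.5528, -0.0698, 0.2284]
tool_rot: [0.003, 0.998, -0.07, 0.002]
contact_force: [-1.0, 1.0, 0.1]
gripper_width: 0.702
grasp_force: 0.0
```

Emit:
{"name": "arm_command", "arguments": {"rows": [[60,[-0.1,-0.05,0.05],[0,0,0]],[60,[-0.2,-0.1,0.1],[0,0,0]],[60,[-0.2,-0.1,0.1],[0,0,0]],[60,[-0.2,-0.1,0.1],[0,0,0]]]}}

```text
time: 46.12
tool_pos: [0.493, -0.1003, 0.257]
tool_rot: [0.003, 0.997, -0.071, 0.002]
contact_force: [0.8, 0.3, -0.6]
gripper_width: 0.702
grasp_force: 0.0
```

Run:
```python
from gap import *
st();f=grab('wrist');D=cloud(f);H=hsv(f)
roi=(D[...,0]<.8)&(D[...,1]<0)&(D[...,1]>-.14)&(D[...,0]>.55)
hi=roi&(D[...,2]>.034)&(D[...,2]<.046);print('scanner',rects(f,cv2.morphologyEx(hi.astype(np.uint8),cv2.MORPH_OPEN,np.ones((5,5))),.040,300))
yel=roi&(H[...,0]>20)&(H[...,0]<35)&(H[...,1]>120)&(D[...,2]<.02);print('pad',rects(f,yel,.006,40))
staves(f,.040)
g=grab('top');prof(g);G=hsv(g)
pur=(G[...,0]>125)&(G[...,0]<165)&(G[...,1]>60);pur[:130]=0
for r in rects(g,pur,.04,8):print(r)
g2=grab('top','top2.png')
```

```text
t 46.12 [ 493.  -100.3  257. ] yaw -8.1 grip 0.702 0 [ 0.8  0.3 -0.6]
scanner [(636, -65, 62, 36, -8.5, [260.0, 31.0])]
pad [(633, -91, 75, 5, -7.7, [288.0, 35.0]), (641, -36, 75, 6, -7.9, [239.0, 35.0])]
purple (498, -421, 128, 7, -0.6, [584.0, 117.0])
purple (497, -451, 128, 7, -0.4, [607.0, 114.0])
-0.05 ssssssssssssssssssssssssssssssssss....GGGGGGGGGGGGG...ssssssbbbbbpppppppppbbbbbbbbbbbbbpppppppppbbbb..GGGGGGGGGGGGGGG
-0.02 ssssssssssssssssssssssssssssssss....GGGGGGGGGGGGGGGG..ssssssbbbbbpppppppppbbbbbbbbbbbbbbppppppppbbbb...GGGGGGGGGGGGGG
0.02 sssssssssssssssssssssssssssssssss...GGGGGGGGGGGGGGGGG...ssss..bbbpppppppppbbbbbbbbbbbbbpppppppppbbbb..GGGGGGGGGGGGGGG
0.05 ssssssssssssssssssssssssssssssssssss..GGGGGGGGGGGGG...ssssssbbbbbpppppppppbbbbbbbbbbbbbpppppppppbbbb...GGGGGGGGGGGGGG
(494, -451, 122, 7, -1.2, [446.0, 242.0])
(494, -420, 122, 7, -1.1, [437.0, 242.0])
(521, 345, 127, 12, 6.9, [204.0, 234.0])
(524, 313, 126, 13, 7.0, [214.0, 233.0])
```

View pics/top2.png

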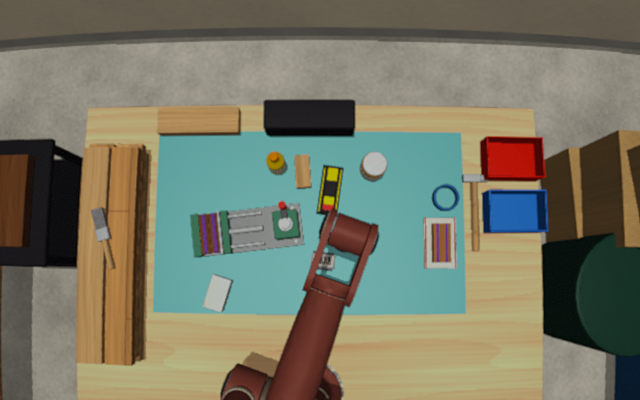

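The top view shows the panel centred on the board at (440,243), the row clamped at (210,233), the scanner lengthwise on its pad at (330,190), and the bystanders in place. Handing in.

```bash
python3 -c "
from plant import manip;print(manip.job_done())"
```

```text
the job is handed in; nothing more can be done
None
```

The job is done and handed in, with no verdict returned: the panel is on the board, both staves found are clamped with about 3 mm of press by camera estimate, the tag was scanned for about 2.5 s at about 10 cm, and the scanner is back on its pad.

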